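Pin a two-tier serving stand together with its centre rod

ROBOT

A 7-joint arm with a two-finger parallel gripper is mounted at the origin on the work surface. World frame = base frame: x ahead of the robot, y to its left, z up, the work surface at z = 0. Lengths are in m, angles in rad, forces in N, time in s.
With the tool pointing down it reaches from about 0.4 to 0.85 m from the base axis. Payload 4.5 kg.
Tool frame: the origin (TCP) lies at the centre of the arm's flange, where the gripper is bolted on; the fingertips stand r.tcp_to_tips ahead of it and the grasp point (between the pads) lies 147 mm ahead of it (r.tcp_to_tips is the distance from the TCP to the fingertips, in m); x points along the fingers, y is the direction in which the jaws open and shut, and the axes are right-handed (so a half turn about x gives the same grasp; the last joint's range is limited). The gripper opens to 88 mm and grips with 3 to 60 N. Pads are 18 mm wide; open, the fingers measure 123 mm over their backs; the gripper's body (75 mm by 187 mm) begins 45 mm behind the grasp point.
Start: joints at [1.361, 0.689, -0.195, 1.565, 0.157, 0.902, -0.215], TCP at [0.151, -0.607, 0.405] pointing down, gripper open.
Joint ranges: [-3.01, 3.01], [-0.46, 2.08], [-1.47, 1.51], [0.13, 2.56], [-1, 4.14], [0.04, 2.09], [-2.66, 2.66]. Speed limits (rad/s): [2.57, 2.57, 3.14, 3.14, 3.14, 3.14, 3.14].

INTERFACE

Orientations are given as a unit quaternion [x, y, z, w].
In Python, from plant import r, eyes gives the robot as it stands.
- The arm moves only by the tool carry_out, never from a script. Its argument "targets" is text: rows parted by semicolons, each of 5 numbers parted by spaces: the opening, from 0 (shut) to 1 (fully open), then the shift along the tool's x, y, z in mm, then the turn about the tool's x in rad. A call has 1 to 20 rows; each row shifts and turns the commanded pose from where the row before left it, along the tool's axes as they then stand; what a row does not reach is not made up. A row lasts 1/12 s, in which the tool goes at most 41.7 mm and 7.16 degrees, less where a joint would pass 70% of its speed; a pose out of reach is approached as far as the arm can. A call is refused whole if a number of a shift passes 41.7 or a number of a turn 0.125, either way. A call with a gripper value outside its range is refused whole. The fingers move at their own pace and stop on an object; "force" is the grip in N (left out, the last holds). Time passes only in rows, so rows that do not move let the fingers close. It gives the time, the measured TCP pose, the force and the opening at its end, in the units of the state.
- r.get_state(): the state, without advancing time (a new reading comes with each control period).
- eyes.snapshot(name): name is "scene" or "top" or "wrist"; returns (picture, depth): 480x640x3 uint8, blue, green, red; 480x640 float32, m along the optical axis (not along the pixel's ray), 0 where there is no reading.
- eyes.camera_params(name): a dict with "intrinsics" (3x3 intrinsics, pixels), "dist_coeffs" ([k1, k2, p1, p2, k3] as OpenCV has them; the pictures are not rectified), "rvec" (rotation vector, rad) and "tvec" (3), from world to camera coordinates, as OpenCV has them; the wrist camera has in their place "T_tool_cam" (4x4, takes a point from camera to tool coordinates, whose origin is the TCP and whose axes are the tool frame's). Camera axes: x right, y down, z forward; pixel columns grow to the right and rows downward; lengths in m; the calibration is good to about 2 mm. A picture is of the moment at which its call begins: read the wrist's pose just before it. camera_params takes no time and is no camera call.
- r.finish_job(): hands the job in, once; it reports no verdict.
The state is a dict: "clock": time; "q": joint angles; "qd": joint speeds; "joint_torque": joint torques, N m; "tool_pos": TCP position; "eef_rot": TCP orientation; "contact_force": force on the tool from outside, world axes, zero at the start; "moment": the same for the moment, N m; "opening": opening from 0.0 (shut) to 1.0 (fully open).
Only numpy, scipy, OpenCV 4.12 (cv2) and the standard library are available. Lean on these libraries where they do the work, as an engineer would, in place of code of your own. Each camera call takes 0.05 s, during which the arm holds its last target.

TASK

Take the brass rod out of its dark holder by the black knob, push it point first down through the upper board and the marble spacer under it into the socket of the foot, fully home with the knob flush on the upper board, then let go. The spacer has been knocked out of line and its hole is hidden by the upper board: find it by feel, sliding the parts into line with the rod, and push gently, never leaning on the stand with more than about 25 N. Leave the jar, the cup and the red lid alone.

Things in the scene. Friction and masses are not known exactly. Their poses are not given: they have to be found in the camera images.
- rod: Centre rod, 120 g: round brass shaft 12 mm thick, 95 mm long, with a square black knob on top, 24 x 24 mm, 46 mm tall (95 to 141 mm above the origin). Origin: centre of the tip (lower end), on the axis; z runs along the shaft to the knob; x and y are square to the knob's faces. Tip chamfered: 7 mm wide at the end, full 12 mm from 4 mm up. Starts upright in the holder, tip down.
- holder: Dark wooden block 70 x 70 mm, 55 mm tall, fixed to the table; an upright blind hole 15 mm wide and 45 mm deep in the centre of its top holds the rod. Origin: centre of the underside; z up.
- base: The stand's foot, fixed to the table: marble block 110 x 110 mm, 30 mm tall, under the square light-wood lower board (180 x 180 mm, 12 mm thick, 8 mm rim), whose face is 42 mm above the origin. Origin: centre of the underside, on the socket's axis; z up. With the rod home its tip is 9 mm above this origin. Pressing on the stand with more than about 30 N would crack it.
- socket (a point): Mouth of the socket in the middle of the lower board's face, 42 mm above the base's origin; hidden under the spacer. Round upright hole 15 mm wide, 38 mm deep; z up. A sprung rubber grommet inside begins to grip the rod when its tip is about 17 mm short of home: from there it must be pushed with about 4 to 10 N, and it stays where it is left.
- spacer_place (a point): Fixed point on the socket's axis, 92 mm above the base's origin, at the height of the spacer's top; z up. The loose marble spacer (50 x 50 mm, 50 mm tall, 0.34 kg, upright 15 mm hole through its centre) stands on the lower board under the upper board. Its own position is not measured: its hole starts 5 to 9 mm off this axis, in any direction. It slides when pushed sideways by the rod in it.
- upper_board: Square light-wood upper board, 150 x 150 mm, 12 mm thick with an 8 mm rim above (0.24 kg), lying loose and level on the spacer; round hole 15 mm wide through its centre. Origin: centre of the underside, 92 mm above the base's origin; z up. It starts within 8 mm of the socket's axis, its hole not over the spacer's, and slides easily sideways with the rod in its hole.
- jar: Amber glass jar with a blue lid, 54 mm wide, 75 mm tall; bystander. Origin: centre of the underside.
- cup: White ceramic cup, 68 mm wide at the rim, 70 mm tall; bystander. Origin: centre of the underside.
- red_lid: Round red plastic lid, 130 mm wide, 10 mm thick, lying flat; bystander. Origin: centre of the underside.
Not all that is in view belongs to the job. Several things have the shape of the upper_board; the one meant has the colours described above.

How it is judged:
On the way, in this order (a step that is already met when the one before it is completed fails the run):
1. the rod is lifted clear of its holder (z of rod in the frame of holder above 0.065 m), for 0.1 s.
2. the tip is through the upper board and the spacer and in the mouth of the socket (z of rod in the frame of base below 0.038 m and z of upper_board in the frame of base above 0.088 m and horizontal distance between rod and base below 0.004 m), for 0.1 s.
At the end, for the whole second after the job is handed in: Rod released, at rest, through board and spacer into the socket: tip within 3 mm of home depth and 4 mm of the socket's axis, rod upright to 0.08 rad; upper board level to 0.05 rad on the spacer, underside 89 to 95 mm above the base's origin, centre within 7 mm of the axis (z of rod in the frame of base between 0.005 and 0.012 m and horizontal distance between rod and base below 0.004 m and angle between the z axis of rod and the z axis of base, either way round below 0.08 rad and z of upper_board in the frame of base between 0.089 and 0.095 m and angle between the z axis of upper_board and the z axis of base, either way round below 0.05 rad and horizontal distance between upper_board and base below 0.007 m and contact force between rod and the fingers below 0.1 N and linear speed of each of rod, upper_board below 0.02 m/s); the robot touches nothing.
It fails at once if the stand's foot is loaded with more than 38 N (the loose parts' own weight, about 6 N, included) (contact force between base and anything else above 38 N).
It fails at once if the amber glass jar is moved more than 20 mm (distance of jar from where it was at the start of the episode above 0.02 m).
It fails at once if the white cup is moved more than 20 mm (distance of cup from where it was at the start of the episode above 0.02 m).
It fails at once if the red lid is moved more than 20 mm (distance of red_lid from where it was at the start of the episode above 0.02 m).
It also fails if it takes over 64 s, if anything falls off the work surface, if the arm or the gripper's body presses on something with over 40 N, if the wrist force passes 120 N, or if a joint passes its speed limit or range.

## Working session

There is one attempt and no reset: what is moved stays moved. The work goes in short steps, Python scripts to look and compute and a tool call to move; the robot and the scene stay as the last step left them, time stands still between calls to the robot, and variables do not carry over. Pictures are saved under pics/ and viewed, and the job is handed in when it is done.

Besides the shell and the picture viewer there is one more tool, called after "Call:" in YAML: its name, and indented under it one key for each argument. carry_out: Moves the arm, as the interface text tells. Its arguments: {"type":"object","properties":{"targets":{"type":"string"},"force":{"type":"number"}},"required":["targets"]}

```bash
ls; mkdir -p pics; python3 - <<'E'
from plant import r, eyes
import cv2
s=r.get_state(); print(s, r.tcp_to_tips)
for n in ["scene","top","wrist"]:
    p,d=eyes.snapshot(n); cv2.imwrite(f"pics/{n}0.png",p)
    import numpy as np; np.save(f"pics/{n}0.npy",d)
    print(n,eyes.camera_params(n))
E
```

```text
pics
{'clock': 0.0, 'q': array([ 1.36080662,  0.68998048, -0.194513  ,  1.56632604,  0.15732066,
        0.90246806, -0.21509661]), 'qd': array([ 0.00110737,  0.00192619,  0.00026468, -0.00035164, -0.00063415,
       -0.002483  ,  0.00044506]), 'joint_torque': array([-9.82409692e-04, -5.27557075e+01, -1.26653966e+00, -1.53424805e+01,
       -5.24296355e-02,  6.61136190e-03,  1.64647836e-04]), 'tool_pos': array([ 0.15075844, -0.60621765,  0.40391671]), 'eef_rot': array([-0.70172914, -0.08663317,  0.70198202, -0.08539407]), 'contact_force': array([ 0.11890843, -0.08989875,  0.35015237]), 'moment': array([ 0.03057983, -0.01985897, -0.07979829]), 'opening': 1.0028132048734693} 0.166
scene {'intrinsics': array([[571.86535197,   0.        , 326.517182  ],
       [  0.        , 571.86535197, 238.13168305],
       [  0.        ,   0.        ,   1.        ]]), 'dist_coeffs': array([0.04404874, 0.        , 0.        , 0.        , 0.        ]), 'rvec': array([ 2.22500908,  0.54681554, -0.27105876]), 'tvec': array([-0.47690668, -0.09301253,  1.45948469])}
top {'intrinsics': array([[467.15293703,
[... 252 characters left out ...]
2.11847037,  0.16450684]), 'tvec': array([0.0259671 , 0.53323739, 1.08020856])}
wrist {'intrinsics': array([[430.26239839,   0.        , 317.10961125],
       [  0.        , 430.26239839, 232.87171281],
       [  0.        ,   0.        ,   1.        ]]), 'dist_coeffs': array([-0.04838175,  0.        ,  0.        ,  0.        ,  0.        ]), 'T_tool_cam': array([[ 9.85433050e-04, -2.83275975e-01,  9.59037930e-01,
         1.88305407e-02],
       [ 9.99999410e-01, -1.59317018e-04, -1.07458018e-03,
         7.07741674e-05],
       [ 4.57193811e-04,  9.59038423e-01,  2.83275651e-01,
        -7.18059333e-02],
       [ 0.00000000e+00,  0.00000000e+00,  0.00000000e+00,
         1.00000000e+00]])}
```

View pics/scene0.png

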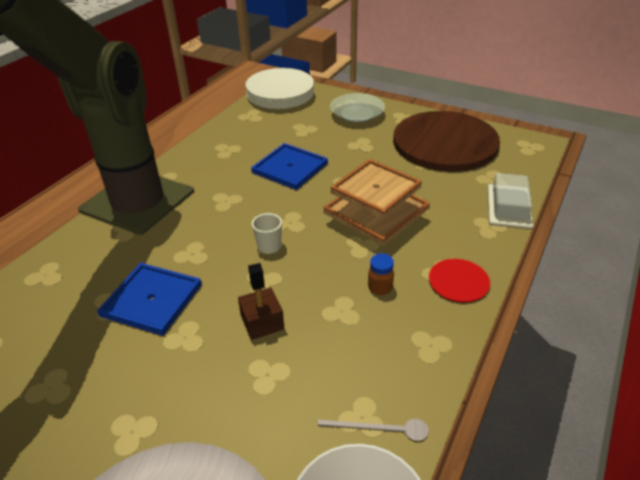

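View pics/top0.png

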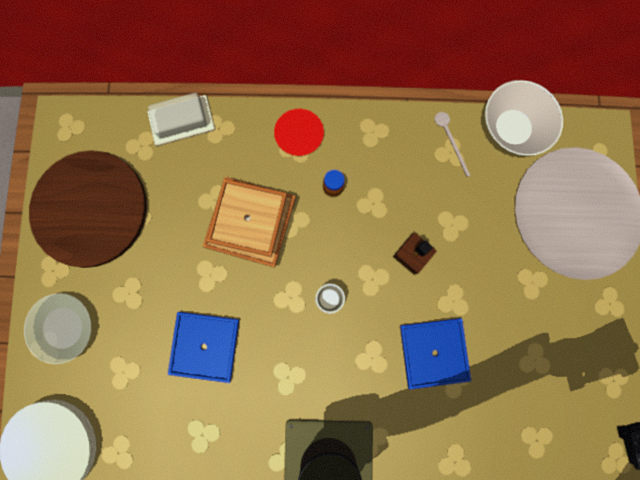

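View pics/wrist0.png

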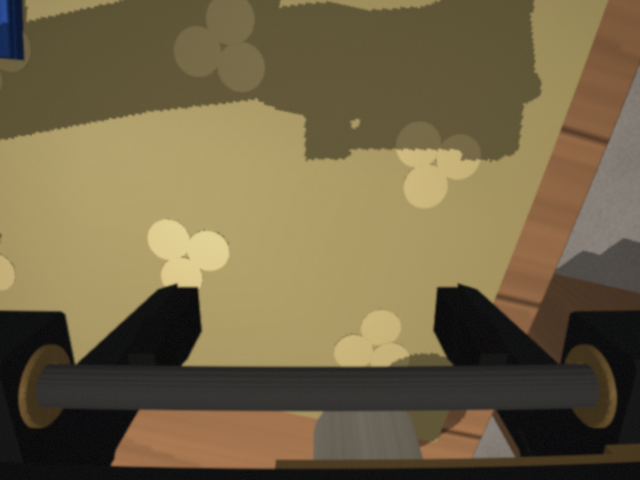

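```bash
cat > h.py <<'E'
import numpy as np, cv2
from plant import r, eyes
from scipy.spatial.transform import Rotation as R
def cam(n):
    c=eyes.camera_params(n)
    if n=="wrist":
        s=r.get_state(); T=np.eye(4); T[:3,:3]=R.from_quat(s['eef_rot']).as_matrix(); T[:3,3]=s['tool_pos']
        W=np.linalg.inv(T@c['T_tool_cam']); return c['intrinsics'],c['dist_coeffs'],W[:3,:3],W[:3,3]
    return c['intrinsics'],c['dist_coeffs'],cv2.Rodrigues(c['rvec'])[0],c['tvec']
def onplane(C,uv,z):
    K,D,Rm,t=C
    n=cv2.undistortPoints(np.array(uv,float).reshape(-1,1,2),K,D).reshape(-1,2)
    d=np.c_[n,np.ones(len(n))]@Rm; o=-Rm.T@t
    return o+d*((z-o[2])/d[:,2])[:,None]
def proj(C,P):
    K,D,Rm,t=C
    return cv2.projectPoints(np.array(P,float).reshape(-1,1,3),cv2.Rodrigues(Rm)[0],t,K,D)[0].reshape(-1,2)
def crop(p,x0,y0,w,h,k,name):
    cv2.imwrite(name,cv2.resize(p[y0:y0+h,x0:x0+w],None,fx=k,fy=k,interpolation=cv2.INTER_CUBIC))
E
python3 - <<'E'
import cv2
from h import crop
t=cv2.imread('pics/top0.png'); s=cv2.imread('pics/scene0.png')
crop(t,195,170,110,105,5,'pics/a.png'); crop(t,385,220,60,60,8,'pics/b.png')
crop(s,315,150,125,95,6,'pics/c.png'); crop(s,225,255,75,90,6,'pics/d.png')
E
```

```text
(no output)
```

View pics/a.png

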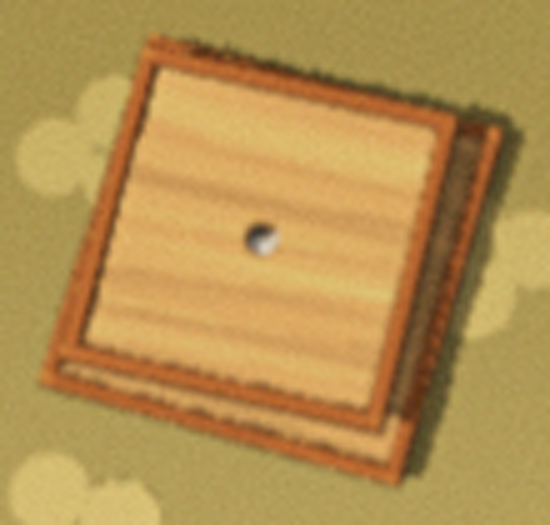

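View pics/b.png

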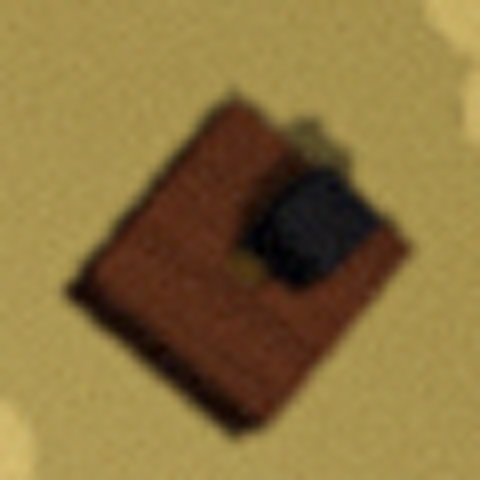

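View pics/c.png

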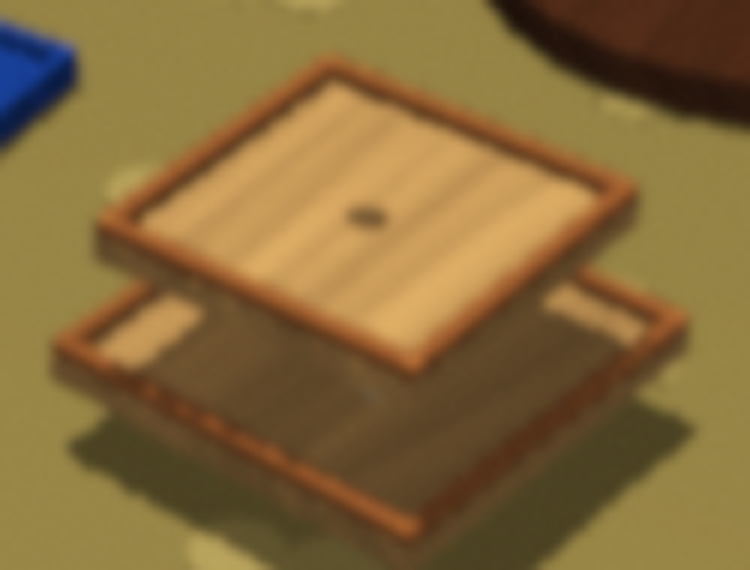

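View pics/d.png

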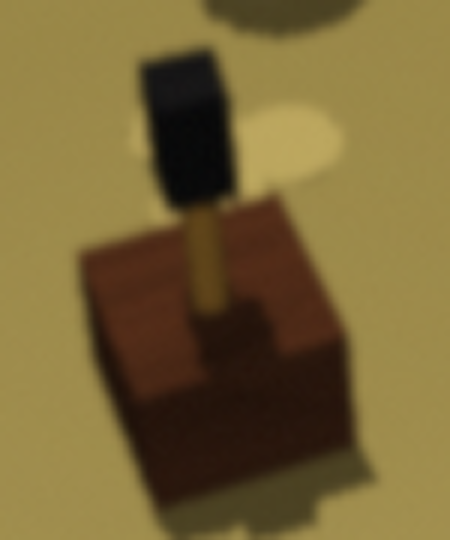

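```bash
python3 - <<'E'
import numpy as np
from h import *
np.set_printoptions(precision=4,suppress=True)
T=cam('top');S=cam('scene')
a=lambda L:np.array(L)/5+[195,170]; b=lambda L:np.array(L)/8+[385,220]
c=lambda L:np.array(L)/6+[315,150]; d=lambda L:np.array(L)/6+[225,255]
lo=onplane(T,a([[45,382],[400,482],[500,130]]),.05); print('lower',lo,(lo[0]+lo[2])/2, np.linalg.norm(np.diff(lo,axis=0),axis=1),np.diff(lo,axis=0))
lo=onplane(S,c([[55,348],[412,540],[688,322]]),.05); print('lowerS',lo,(lo[0]+lo[2])/2, np.linalg.norm(np.diff(lo,axis=0),axis=1))
up=onplane(T,a([[150,40],[457,116],[380,430],[55,355]]),.112); print('upper',up.mean(0),np.linalg.norm(np.diff(up,axis=0),axis=1),up)
up=onplane(S,c([[100,218],[333,58],[636,188],[415,370]]),.112); print('upperS',up.mean(0),np.linalg.norm(np.diff(up,axis=0),axis=1))
print('hole',onplane(T,a([[261,238]]),.104),onplane(S,c([[366,217]]),.104))
ho=onplane(T,b([[235,95],[412,248],[255,420],[85,280]]),.055); print('holder',ho.mean(0),np.linalg.norm(np.diff(ho,axis=0),axis=1),ho)
ho=onplane(S,d([[82,252],[280,198],[348,338],[140,395]]),.055); print('holderS',ho.mean(0),np.linalg.norm(np.diff(ho,axis=0),axis=1))
k=onplane(S,d([[140,65],[210,48],[230,92],[160,108]]),.151); print('knobS',k.mean(0),k,np.linalg.norm(np.diff(k,axis=0),axis=1))
print('cam pos',-T[2].T@T[3],-S[2].T@S[3])
s=r.get_state();print(R.from_quat(s['eef_rot']).as_matrix())
E
```

```text
lower [[0.5047 0.3071 0.05  ]
 [0.4611 0.1362 0.05  ]
 [0.6324 0.0941 0.05  ]] [0.5685 0.2006 0.05  ] [0.1764 0.1764] [[-0.0436 -0.1709  0.    ]
 [ 0.1713 -0.0421  0.    ]]
lowerS [[0.464  0.1329 0.05  ]
 [0.6349 0.0903 0.05  ]
 [0.6785 0.2606 0.05  ]] [0.5712 0.1967 0.05  ] [0.1762 0.1758]
upper [0.5667 0.198  0.112 ] [0.1461 0.1477 0.1508] [[0.6561 0.253  0.112 ]
 [0.6233 0.1107 0.112 ]
 [0.4786 0.1404 0.112 ]
 [0.509  0.2881 0.112 ]]
upperS [0.5678 0.1961 0.112 ] [0.145  0.145  0.1455]
hole [[0.5662 0.1988 0.104 ]] [[0.5656 0.198  0.104 ]]
holder [ 0.501  -0.1959  0.055 ] [0.0689 0.0703 0.0643] [[ 0.5504 -0.1928  0.055 ]
 [ 0.5057 -0.2452  0.055 ]
 [ 0.4537 -0.1979  0.055 ]
 [ 0.494  -0.1478  0.055 ]]
holderS [ 0.5013 -0.1982  0.055 ] [0.0673 0.0679 0.0678]
knobS [ 0.5015 -0.1983  0.151 ] [[ 0.486  -0.1997  0.151 ]
 [ 0.5009 -0.1835  0.151 ]
 [ 0.5171 -0.1973  0.151 ]
 [ 0.502  -0.2128  0.151 ]] [0.022  0.0212 0.0216]
cam pos [0.363  0.0377 1.1483] [ 0.9813 -0.8049  0.8692]
[[-0.0005  0.2414 -0.9704]
 [ 0.0013 -0.9704 -0.2414]
 [-1.     -0.0014  0.0001]]
```

Call:
carry_out:
  targets: "1 0 -22 -31 0;1 0 -22 -31 0;1 0 -22 -31 0;1 0 -22 -31 0;1 0 -22 -31 0;1 0 -22 -31 0;1 0 -22 -31 0;1 0 -22 -31 0;1 0 -22 -31 0;1 0 -22 -31 0;1 0 -22 -31 0;1 0 -22 -31 0;1 0 -22 -31 0;1 0 -22 -31 0;0.6 0 0 0 -0.12;0.6 0 0 0 -0.12;0.6 0 0 0 -0.12;0.6 0 0 0 -0.12;0.6 0 0 0 -0.12;0.6 0 0 0 0"

```text
clock: 1.82
tool_pos: [0.4975, -0.203, 0.4045]
eef_rot: [-0.645, -0.291, 0.645, -0.29]
contact_force: [0.2, -0.2, -0.6]
opening: 0.6
```

```bash
python3 - <<'E'
from h import *
s=r.get_state(); print(s['clock'],s['tool_pos'],R.from_quat(s['eef_rot']).as_matrix(),s['contact_force'],s['opening'])
C=cam('wrist'); p,d=eyes.snapshot('wrist'); cv2.imwrite('pics/w1.png',p)
print(proj(C,[[.5013,-.1975,.151],[.5013,-.1975,.055]]), np.median(d[200:260,300:340]))
E
```

```text
1.8167 [ 0.4975279  -0.20296225  0.40446217] [[-4.88401082e-04  7.49151957e-01 -6.62397997e-01]
 [ 5.01634482e-04 -6.62397809e-01 -7.49152115e-01]
 [-9.99999755e-01 -6.98168380e-04 -5.22846472e-05]] [ 0.24417138 -0.21438934 -0.57980085] 0.6003005970496565
[[317.51033601 226.5006032 ]
 [317.65187455 193.49401294]] 0.24385475
```

View pics/w1.png

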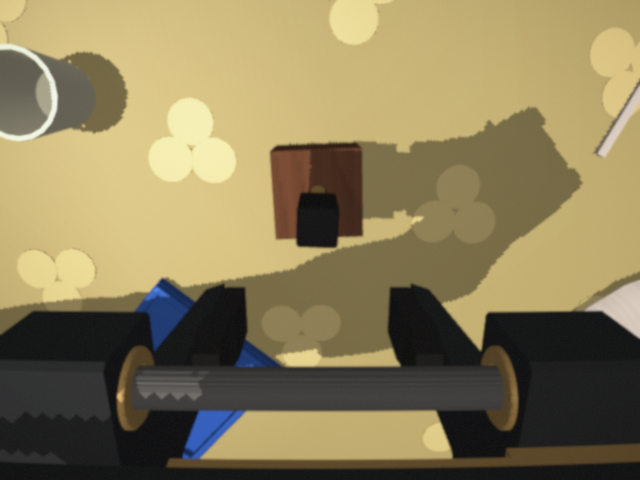

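```bash
python3 - <<'E'
from h import *
p=cv2.imread('pics/w1.png'); p=np.clip(p.astype(float)*1.8+15,0,255).astype('uint8')
crop(p,265,140,105,115,6,'pics/w1c.png')
E
```

```text
(no output)
```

View pics/w1c.png

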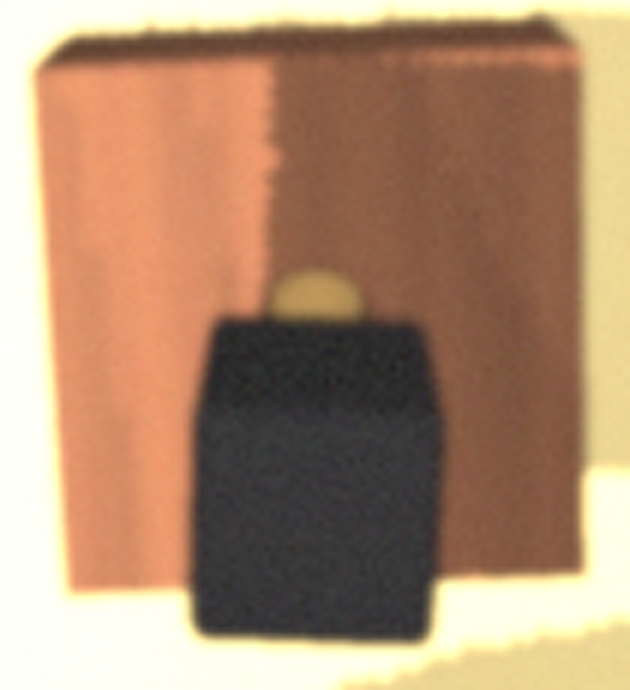

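```bash
python3 - <<'E'
from h import *
C=cam('wrist'); Rm=R.from_quat(r.get_state()['eef_rot']).as_matrix()
uv=np.array([[193,412],[440,412],[430,640],[197,633]])/6+[265,140]
k=onplane(C,uv,.151);print(k,k.mean(0),np.linalg.norm(np.diff(k,axis=0),axis=1))
ho=onplane(C,np.array([[38,65],[580,50],[583,570],[70,590]])/6+[265,140],.055);print(ho.mean(0),np.linalg.norm(np.diff(ho,axis=0),axis=1))
for g in(k.mean(0),): print(Rm.T@(np.r_[g[:2],.281]-r.get_state()['tool_pos'])*1000)
E
```

```text
[[ 0.49980262 -0.18225995  0.151     ]
 [ 0.5169728  -0.19760929  0.151     ]
 [ 0.50157441 -0.21384867  0.151     ]
 [ 0.48542784 -0.1984749   0.151     ]] [ 0.50094442 -0.1980482   0.151     ] [0.02303079 0.02237919 0.02229494]
[ 0.50114182 -0.19819792  0.055     ] [0.06865    0.06869954 0.0687641 ]
[123.49502217  -0.69750945  -5.93645993]
```

Call:
carry_out:
  targets: "0.6 20 -0.7 -6 0;0.6 30 0 0 0;0.6 30 0 0 0;0.6 25 0 0 0;0.6 12 0 0 0;0.6 6.5 0 0 0;0.6 0 0 0 0;0 0 0 0 0;0 0 0 0 0;0 0 0 0 0;0 0 0 0 0;0 0 0 0 0"
  force: 40

```text
clock: 2.87
tool_pos: [0.5014, -0.1981, 0.282]
eef_rot: [0.646, 0.289, -0.645, 0.29]
contact_force: [-0.8, 0.8, 2.8]
opening: 0.266
```

```bash
python3 - <<'E'
from h import *
s=r.get_state(); print(s['clock'],s['tool_pos'],s['contact_force'],s['moment'],s['opening']*88)
C=cam('wrist'); p,d=eyes.snapshot('wrist'); cv2.imwrite('pics/w2.png',p)
E
```

```text
2.8667 [ 0.50135908 -0.19807322  0.28196625] [-0.75125494  0.78550847  2.82092304] [ 0.01460287  0.01193705 -0.00537881] 23.44663051390102
```

View pics/w2.png

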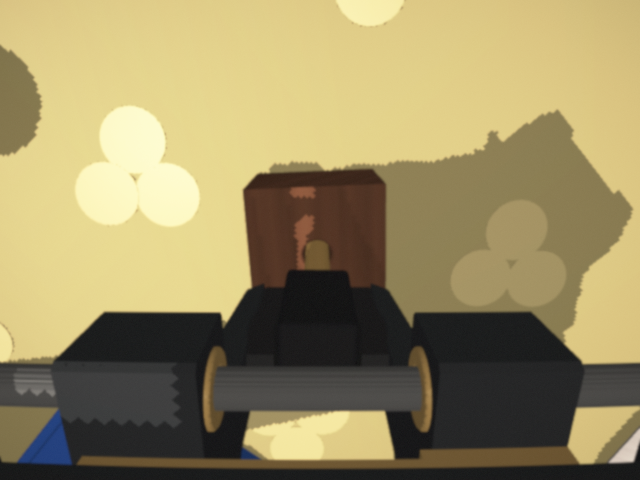

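Call:
carry_out:
  targets: "0 -8 0 0 0;0 -15 0 0 0;0 -25 0 0 0;0 -30 0 0 0;0 -30 0 0 0;0 -20 0 0 0;0 -8 0 0 0;0 0 0 0 0"

```text
clock: 3.58
tool_pos: [0.5014, -0.198, 0.4192]
eef_rot: [0.646, 0.288, -0.644, 0.29]
contact_force: [0.6, -1.5, -1.5]
opening: 0.267
```

```bash
python3 - <<'E'
from h import *
s=r.get_state(); print(s['clock'],s['tool_pos'],s['contact_force'],s['moment'],s['opening']*88)
p,d=eyes.snapshot('scene'); crop(p,200,180,100,150,4,'pics/s3.png')
E
```

```text
3.5833 [ 0.50143707 -0.19799004  0.41917758] [ 0.59870195 -1.53667252 -1.45938893] [-0.00634831 -0.01994784  0.01424536] 23.53126896639685
```

View pics/s3.png

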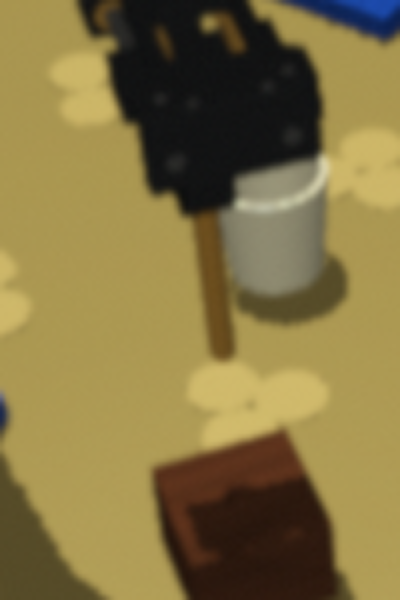

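Call:
carry_out:
  targets: "0 0 -10 -16 0;0 0 -18 -28 0;0 0 -18 -28 0;0 0 -18 -28 0;0 0 -18 -28 0;0 0 -18 -28 0;0 0 -18 -28 0;0 0 -18 -28 0;0 0 -18 -28 0;0 0 -16 -24 0;0 0 -8 -12 0;0 0 0 0 0;0 0 0 0 0"

```text
clock: 4.72
tool_pos: [0.551, 0.127, 0.4153]
eef_rot: [-0.643, -0.29, 0.646, -0.29]
contact_force: [0.1, -1.4, -0.9]
opening: 0.27
```

```bash
python3 - <<'E'
from h import *
s=r.get_state(); print(s['clock'],s['tool_pos'],s['contact_force'],s['moment'])
p,d=eyes.snapshot('wrist'); cv2.imwrite('pics/w4.png',p);np.save('pics/w4.npy',d)
C=cam('wrist');print(R.from_quat(s['eef_rot']).as_matrix(),proj(C,[[.566,.1985,.104],[.57,.199,.05]]))
E
```

```text
4.7167 [0.55099713 0.12695397 0.41532098] [ 0.12602688 -1.44560304 -0.92292252] [-0.12200502 -0.02438347 -0.00522357]
[[-0.00358928  0.74851485 -0.66310831]
 [-0.0015628  -0.66311597 -0.74851504]
 [-0.99999234 -0.00165033  0.00354989]] [[261.94489301 116.63032634]
 [273.92323552 110.76540083]]
```

View pics/w4.png

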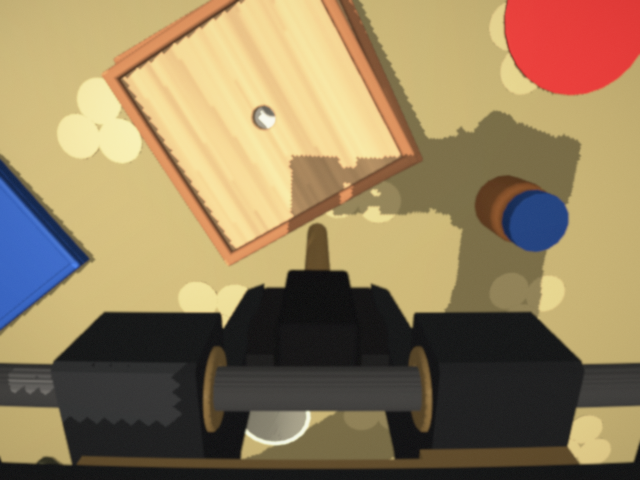

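```bash
python3 - <<'E'
from h import *
p=cv2.imread('pics/w4.png')
crop(p,240,95,48,45,12,'pics/w4c.png')
t=cv2.imread('pics/top0.png'); crop(t,237,207,22,22,24,'pics/tc.png')
E
```

```text
(no output)
```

View pics/w4c.png

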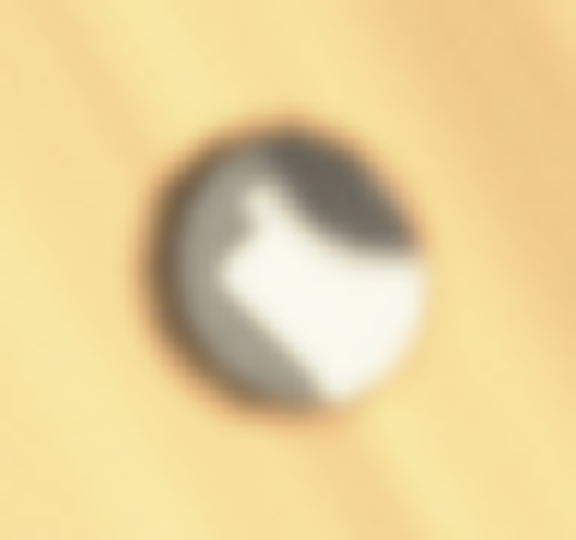

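View pics/tc.png

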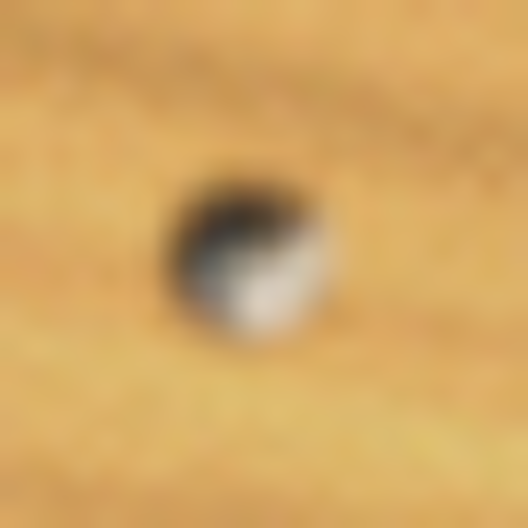

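```bash
python3 - <<'E'
from h import *
C=cam('wrist'); s=r.get_state()
c=lambda L:np.array(L)/12+[240,95]-0.5+0.5/12
bh=onplane(C,c([[155,270],[290,125],[427,280],[290,408]]),.104); print('boardhole',bh.mean(0))
arc=onplane(C,c([[265,155],[282,183],[300,205],[325,227],[350,240],[380,248],[415,250]]),.092)[:,:2]
from scipy.optimize import least_squares
f=least_squares(lambda q:np.linalg.norm(arc-q,axis=1)-.0075,bh.mean(0)[:2]+[.004,.004]);print(f.x,f.fun*1e3)
# rod tip pixel
Rm=R.from_quat(s['eef_rot']).as_matrix()
print('rod tip pred',proj(C,[s['tool_pos']+Rm@[.272-.0,0,0]]), s['tool_pos']+Rm@[.272,0,0])
p=cv2.imread('pics/w4.png');print()
crop(p,285,210,70,70,8,'pics/w4d.png')
lo=cv2.imread('pics/w4.png'); crop(lo,95,0,340,270,2.3,'pics/w4e.png')
E
```

```text
boardhole [0.56666045 0.19746775 0.104     ]
[0.57568756 0.2006586 ] [ 0.17399269 -0.03759845 -0.09844133 -0.05391775 -0.03840145 -0.00944689
  0.12665582]
rod tip pred [[318.52717307 228.71643626]] [0.55029663 0.12478823 0.14358699]
```

View pics/w4d.png

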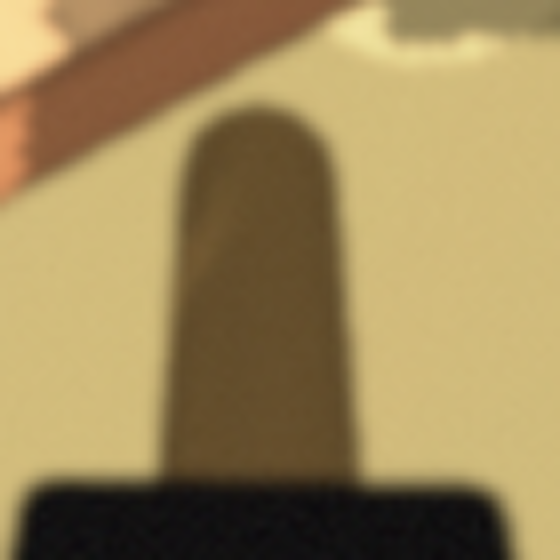

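Call:
carry_out:
  targets: "0 0 -10 -18 0;0 0 -11 -20 0;0 5 -9 -17 0;0 10 -5.6 -10 0;0 4 0 0 0;0 0 0 0 0;0 0 0 0 0;0 0 0 0 0"

```text
clock: 5.43
tool_pos: [0.5684, 0.1968, 0.3981]
eef_rot: [-0.645, -0.288, 0.646, -0.289]
contact_force: [0.7, -0.2, -1.0]
opening: 0.271
```

```bash
cat > st.py <<'E'
from h import *
np.set_printoptions(precision=4,suppress=True)
s=r.get_state(); Rm=R.from_quat(s['eef_rot']).as_matrix()
print(s['clock'],'tcp',s['tool_pos'],'F',s['contact_force'],'M',s['moment'],'xaxis',Rm[:,0],'tip',s['tool_pos']+Rm@[.272,-.0006,-.0003])
E
python3 st.py; python3 - <<'E'
from h import *
p,d=eyes.snapshot('scene'); crop(p,315,60,125,180,4,'pics/s5.png')
p,d=eyes.snapshot('wrist'); crop(p,240,130,160,150,5,'pics/w5.png')
C=cam('wrist');print(proj(C,[[.5667,.1975,.104]]))
E
```

```text
5.4333 tcp [0.5684 0.1968 0.3981] F [ 0.6705 -0.1981 -1.0038] M [-0.0126 -0.033  -0.0072] xaxis [-0.0004 -0.0018 -1.    ] tip [0.568  0.1969 0.1261]
[[316.12393558 220.93678537]]
```

View pics/s5.png

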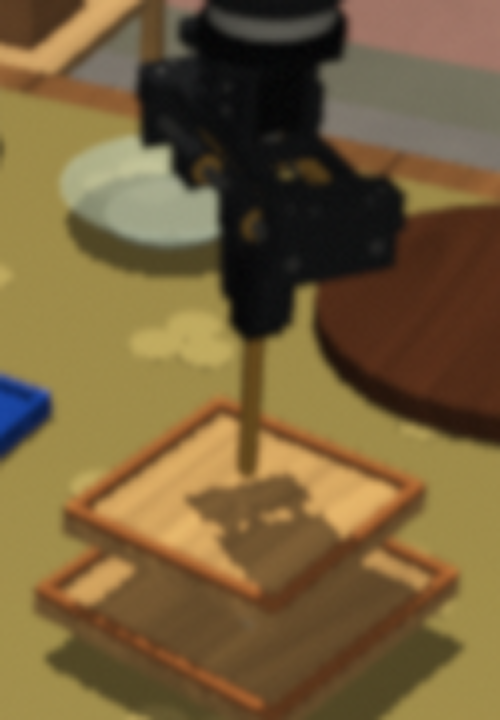

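View pics/w5.png

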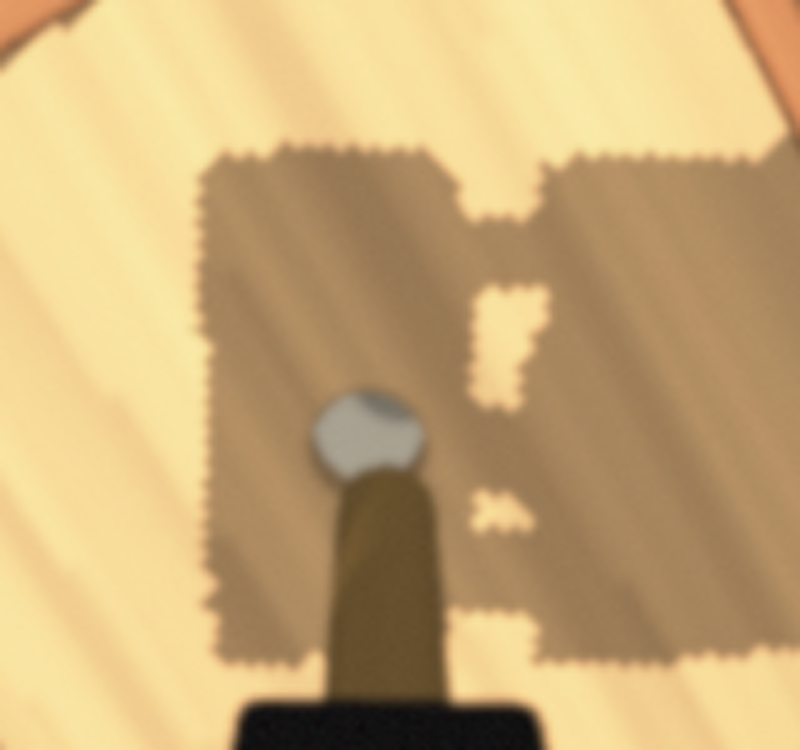

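```bash
python3 - <<'E'
from h import *
C=cam('wrist'); s=r.get_state(); Rm=R.from_quat(s['eef_rot']).as_matrix()
h=onplane(C,[[240+369/5,130+440/5]],.104)[0]; t=onplane(C,[[240+387/5,130+491/5]],.1261)[0]
print(h,t,Rm.T@(h-t)*1000)
E
```

```text
[0.56689347 0.2000206  0.104     ] [0.56816409 0.19787532 0.1261    ] [22.0977307  -2.39583027 -0.75962194]
```

Call:
carry_out:
  targets: "0 5 -2.4 -0.8 0;0 8 0 0 0;0 7 0 0 0;0 4 0 0 0;0 0 0 0 0;0 0 0 0 0;0 0 0 0 0"

```text
clock: 6.12
tool_pos: [0.567, 0.2011, 0.3742]
eef_rot: [0.645, 0.29, -0.645, 0.29]
contact_force: [0.9, -0.1, -1.2]
opening: 0.271
```

```bash
python3 st.py
```

```text
6.1167 tcp [0.567  0.2011 0.3742] F [ 0.9124 -0.0673 -1.1543] M [-0.0413 -0.0544 -0.0078] xaxis [ 0.0002  0.     -1.    ] tip [0.5668 0.2017 0.1022]
```

```bash
python3 - <<'E'
from h import *
p,d=eyes.snapshot('wrist'); crop(p,280,180,80,90,7,'pics/w6.png')
E
python3 st.py
```

```text
6.1667 tcp [0.5671 0.2011 0.3744] F [-0.2527 -0.0475 -1.1586] M [-0.0377 -0.0214 -0.0362] xaxis [ 0.0005  0.0002 -1.    ] tip [0.5669 0.2018 0.1024]
```

View pics/w6.png

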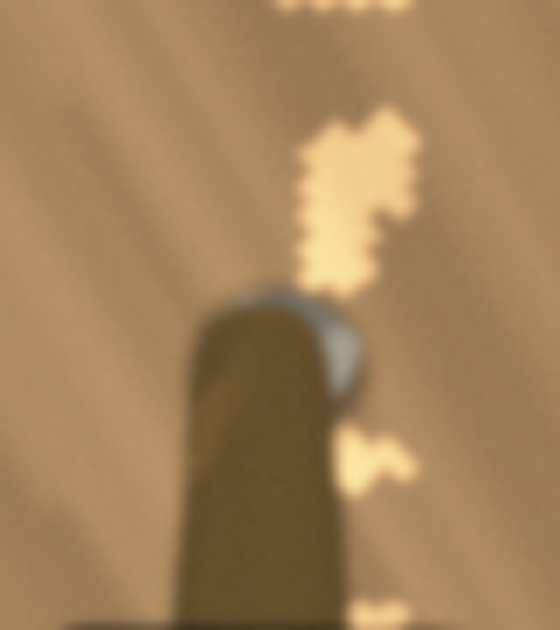

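Call:
carry_out:
  targets: "0 0 1.2 0.6 0;0 2 0 0 0;0 2 0 0 0;0 2 0 0 0;0 1 0 0 0;0 1 0 0 0;0 0 0 0 0;0 0 0 0 0"

```text
clock: 6.83
tool_pos: [0.5674, 0.1998, 0.3661]
eef_rot: [-0.645, -0.29, 0.645, -0.29]
contact_force: [0.9, 0.2, -0.8]
opening: 0.271
```

```bash
python3 st.py
```

```text
6.8333 tcp [0.5674 0.1998 0.3661] F [ 0.8753  0.1564 -0.8172] M [-0.0365 -0.0192 -0.0093] xaxis [-0.0001 -0.0001 -1.    ] tip [0.5671 0.2004 0.0941]
```

Call:
carry_out:
  targets: "0 1 0 0 0;0 1 0 0 0;0 1 0 0 0;0 0 0 0 0;0 0 0 0 0"

```text
clock: 7.25
tool_pos: [0.5676, 0.2, 0.3639]
eef_rot: [0.645, 0.29, -0.645, 0.29]
contact_force: [-0.4, 0.7, 4.0]
opening: 0.267
```

```bash
python3 st.py
```

```text
7.25 tcp [0.5676 0.2    0.3639] F [-0.3551  0.652   4.031 ] M [-0.0727  0.2705  0.0301] xaxis [ 0.001   0.0004 -1.    ] tip [0.5676 0.2007 0.0919]
```

Call:
carry_out:
  targets: "0 0 0.5 -0.9 0;0 0 0.5 -0.9 0;0 0 0.5 -0.9 0;0 0 0.5 -0.9 0;0 0 0.5 -0.9 0;0 0 0.5 -0.9 0;0 0 0 0 0;0 0 0 0 0"

```text
clock: 7.92
tool_pos: [0.5719, 0.2021, 0.3637]
eef_rot: [-0.644, -0.29, 0.646, -0.289]
contact_force: [-4.3, 0.3, 8.4]
opening: 0.268
```

```bash
python3 st.py
```

```text
7.9167 tcp [0.5719 0.2021 0.3637] F [-4.3422  0.2675  8.4267] M [-0.2171  1.6841  0.0164] xaxis [-0.0038 -0.0008 -1.    ] tip [0.5706 0.2025 0.0917]
```

Call:
carry_out:
  targets: "0 -0.6 0.5 -0.9 0;0 0 0.5 -0.9 0;0 0 0.4 -0.7 0;0 0 0 0 0;0 0 0 0 0"

```text
clock: 8.33
tool_pos: [0.5744, 0.2031, 0.3637]
eef_rot: [-0.643, -0.29, 0.647, -0.289]
contact_force: [-4.5, 0.2, 6.5]
opening: 0.271
```

```bash
python3 st.py
```

```text
8.3333 tcp [0.5744 0.2031 0.3637] F [-4.5305  0.1673  6.4774] M [-0.1271  1.6895  0.0338] xaxis [-0.0047 -0.0009 -1.    ] tip [0.5729 0.2035 0.0917]
```

Call:
carry_out:
  targets: "0 0 0.5 -0.9 0;0 0 0.5 -0.9 0;0 0 0.5 -0.9 0;0 0 0 0 0;0 0 0 0 0"

```text
clock: 8.75
tool_pos: [0.5772, 0.2043, 0.3635]
eef_rot: [-0.643, -0.29, 0.647, -0.289]
contact_force: [-5.0, 1.0, 4.6]
opening: 0.269
```

```bash
python3 st.py;  python3 - <<'E'
from h import *
p,d=eyes.snapshot('scene'); crop(p,320,100,120,145,5,'pics/s7.png')
E
```

```text
8.75 tcp [0.5772 0.2043 0.3635] F [-4.9954  0.9818  4.6181] M [ 0.0103  1.6287 -0.0445] xaxis [-0.0051 -0.0005 -1.    ] tip [0.5756 0.2048 0.0915]
```

View pics/s7.png

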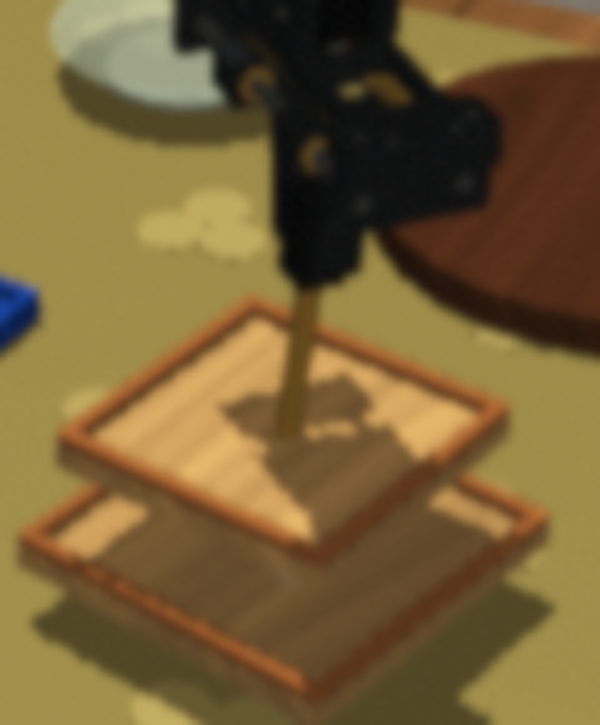

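```bash
python3 - <<'E'
from h import *
np.set_printoptions(precision=4,suppress=True)
p,d=eyes.snapshot('wrist'); crop(p,220,130,200,160,4,'pics/w8.png')
p,d=eyes.snapshot('top'); crop(p,195,170,110,105,6,'pics/t8.png')
S=cam('scene')
c=lambda L:np.array(L)/5+[320,100]
up=onplane(S,c([[62,437],[255,298],[508,408],[318,560]]),.112); print(up.mean(0))
E
```

```text
[0.5691 0.195  0.112 ]
```

View pics/w8.png

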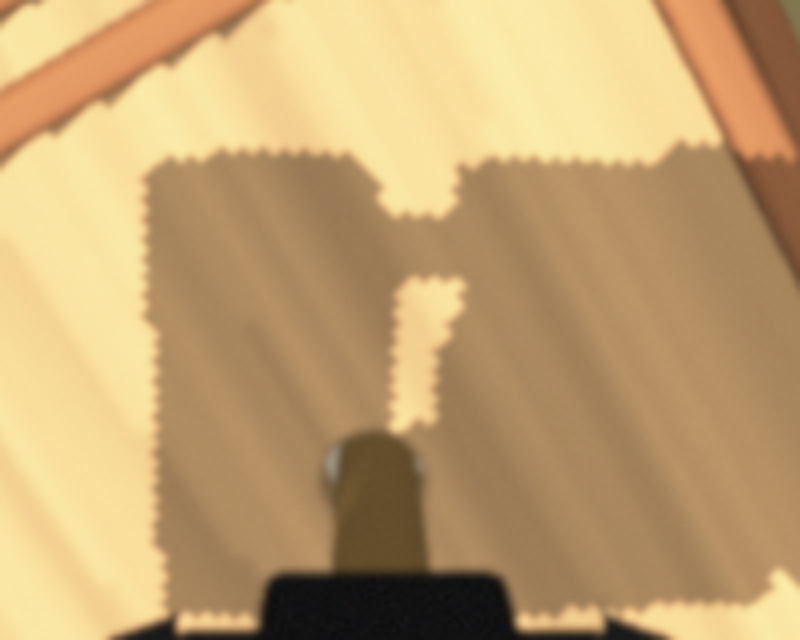

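View pics/t8.png

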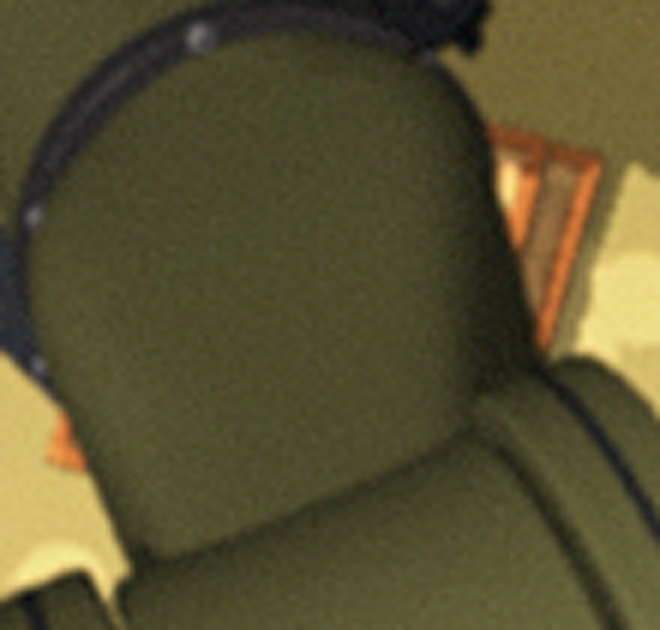

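Call:
carry_out:
  targets: "0 0 -0.5 1 0;0 0 -0.5 1 0;0 0 -0.5 1 0;0 0 -0.5 1 0;0 0 -0.5 1 0;0 0 -0.5 1 0;0 0 -0.5 1 0;0 0 0 1 0;0 0 0 1 0;0 0 0 0 0"
  force: 30

```text
clock: 9.73
tool_pos: [0.5708, 0.1991, 0.364]
eef_rot: [0.646, 0.289, -0.645, 0.29]
contact_force: [0.7, 1.2, -1.4]
opening: 0.27
```

```bash
python3 st.py; python3 - <<'E'
from h import *
p,d=eyes.snapshot('wrist'); crop(p,220,130,200,160,4,'pics/w9.png')
p,d=eyes.snapshot('scene'); crop(p,320,100,120,145,5,'pics/s9.png')
print(r.get_state()['q'])
E
```

```text
9.7333 tcp [0.5708 0.1991 0.364 ] F [ 0.7192  1.2259 -1.4392] M [ 0.3374 -0.4183  0.0105] xaxis [ 0.0015  0.0002 -1.    ] tip [0.5709 0.1998 0.092 ]
[-0.25921622  0.71659807 -0.26958732  1.67012909  0.25011388  0.78772197
 -1.3699911 ]
```

View pics/w9.png

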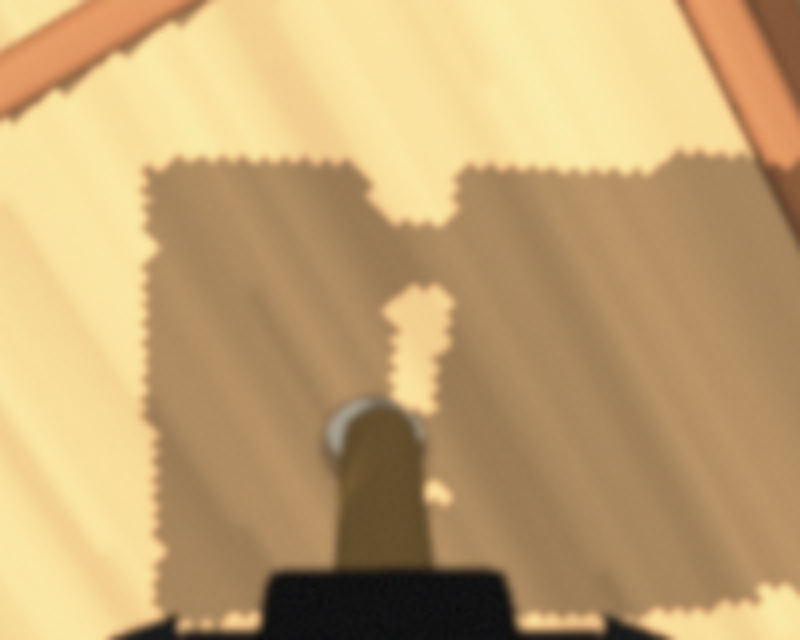

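View pics/s9.png

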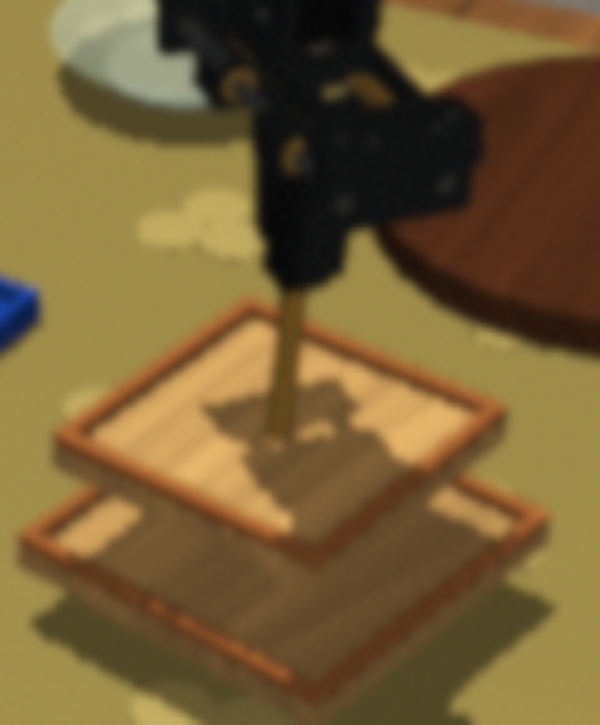

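Call:
carry_out:
  targets: "0 1 0 0 0;0 0.6 0 0 0;0 0 0 0.8 0;0 0 0 0.8 0;0 0 0 0.8 0;0 0 0 0.8 0;0 0 0 0.8 0;0 0 0 0 0"

```text
clock: 10.5
tool_pos: [0.5686, 0.1974, 0.3638]
eef_rot: [0.647, 0.29, -0.643, 0.289]
contact_force: [1.7, 1.9, 4.6]
opening: 0.27
```

```bash
python3 st.py; python3 - <<'E'
from h import *
p,d=eyes.snapshot('wrist'); crop(p,220,130,200,160,4,'pics/w10.png')
E
```

```text
10.5 tcp [0.5686 0.1974 0.3638] F [1.7178 1.9386 4.6246] M [ 0.7233 -0.5603 -0.057 ] xaxis [ 0.0046  0.0031 -1.    ] tip [0.5695 0.1989 0.0918]
```

View pics/w10.png

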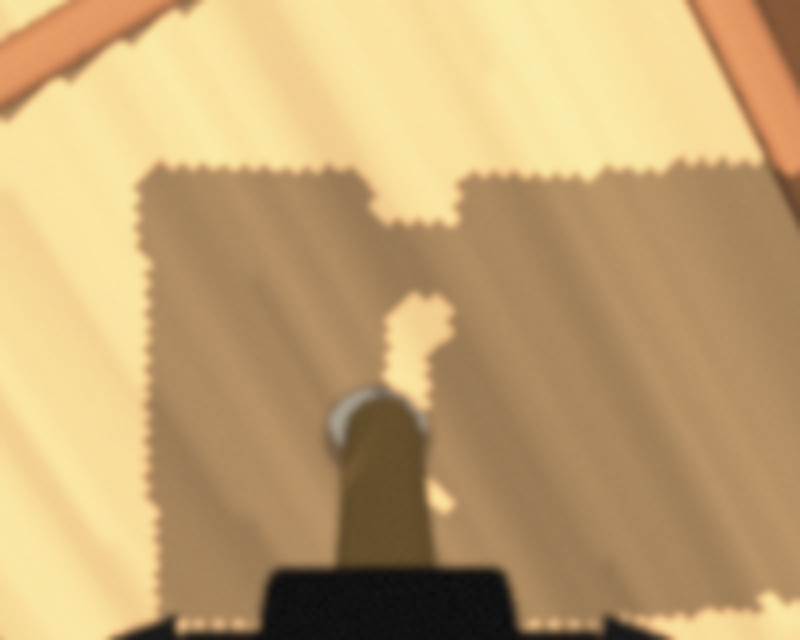

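Call:
carry_out:
  targets: "0 0 0 0.8 0;0 0 0 0.8 0;0 0 0 0.8 0;0 0 0 0.8 0;0 0 0 0.8 0;0 0 0 0 0"

```text
clock: 11.05
tool_pos: [0.5658, 0.1947, 0.3638]
eef_rot: [0.647, 0.29, -0.643, 0.289]
contact_force: [1.0, 2.4, 4.7]
opening: 0.273
```

```bash
python3 st.py; python3 - <<'E'
from h import *
p,d=eyes.snapshot('wrist'); crop(p,220,130,200,160,4,'pics/w11.png')
E
```

```text
11.05 tcp [0.5658 0.1947 0.3638] F [1.046  2.4023 4.7094] M [ 0.8552 -0.4458 -0.0009] xaxis [ 0.0044  0.0035 -1.    ] tip [0.5667 0.1963 0.0918]
```

View pics/w11.png

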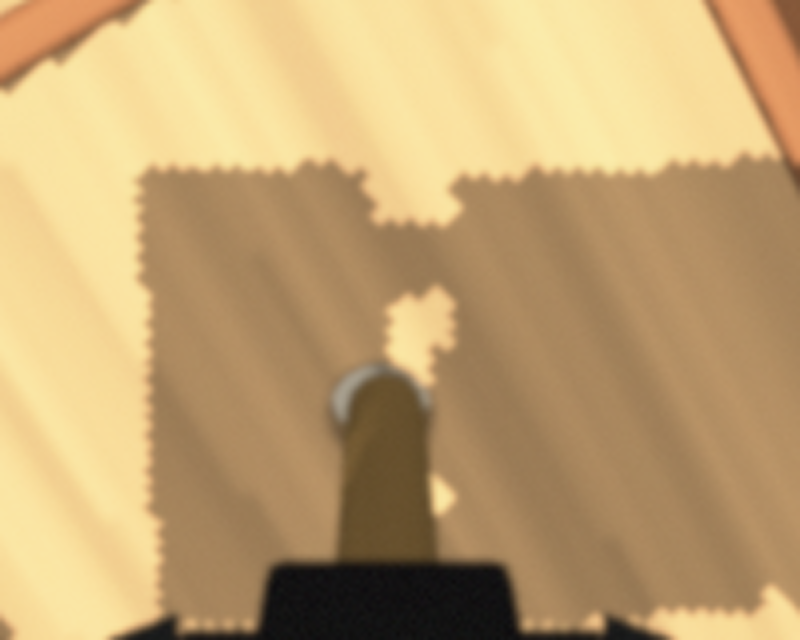

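Call:
carry_out:
  targets: "0 -1 0 0 0;0 -1.5 0 0 0;0 0 0 0 0;0 0 0 0 -0.12;0 0 0 0 -0.12;0 0 0 0 -0.12;0 0 0 0 -0.12;0 0 0 0 -0.12;0 0 0 0 -0.12;0 0 0 0 -0.12;0 0 0 0 -0.12;0 0 0 0 -0.1;0 0 0 0 0;0 0 0 0 0"
  force: 60

```text
clock: 12.27
tool_pos: [0.5646, 0.193, 0.3641]
eef_rot: [0.41, 0.576, -0.412, 0.575]
contact_force: [0.8, 1.7, -3.0]
opening: 0.268
```

```bash
python3 st.py; python3 - <<'E'
from h import *
s=r.get_state();print(R.from_quat(s['eef_rot']).as_matrix(),s['q'])
p,d=eyes.snapshot('wrist'); cv2.imwrite('pics/w12f.png',p);crop(p,220,130,200,160,4,'pics/w12.png')
p,d=eyes.snapshot('scene'); crop(p,320,100,120,145,5,'pics/s12.png')
E
```

```text
12.2667 tcp [0.5646 0.193  0.3641] F [ 0.7583  1.6964 -2.9717] M [ 0.324  -0.0949 -0.033 ] xaxis [-0.0018 -0.0008 -1.    ] tip [0.5635 0.1929 0.0921]
[[-1.79721494e-03  9.46007341e-01  3.24140218e-01]
 [-7.51110466e-04  3.24139373e-01 -9.46009039e-01]
 [-9.99998103e-01 -1.94364669e-03  1.28007890e-04]] [-0.08601218  0.75070863 -0.57219406  1.68333546  0.50764296  0.86232255
 -0.54409368]
```

View pics/w12.png

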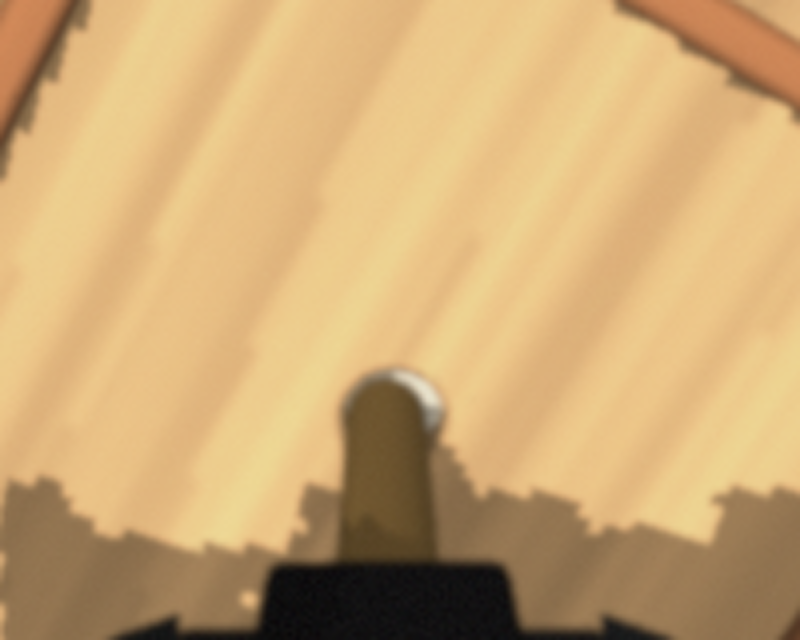

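View pics/s12.png

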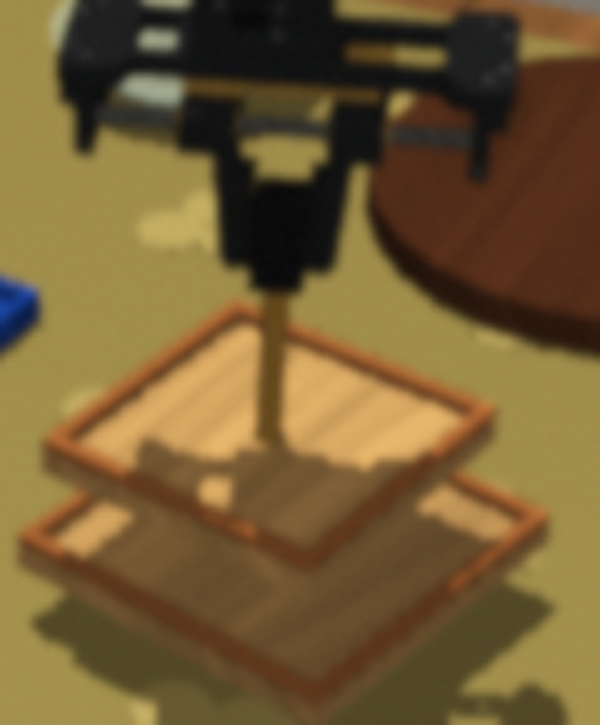

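Call:
carry_out:
  targets: "0 0 1 -1 0;0 0 1 -1 0;0 0 1 -1 0;0 0 1 -1 0;0 0 1 -1 0;0 0 1 -1 0;0 0 1 0 0;0 0 1 0 0;0 0 1 0 0;0 0 1 0 0;0 0 1 0 0;0 0 1 0 0;0 0 0 0 0;0 0 0 0 0"

```text
clock: 13.53
tool_pos: [0.5745, 0.2031, 0.3648]
eef_rot: [0.41, 0.576, -0.41, 0.576]
contact_force: [-0.9, -0.9, -1.5]
opening: 0.267
```

```bash
python3 st.py
```

```text
13.5333 tcp [0.5745 0.2031 0.3648] F [-0.9343 -0.8865 -1.5061] M [-0.0647  0.1541  0.0041] xaxis [ 0.0004  0.0003 -1.    ] tip [0.5739 0.2033 0.0928]
```

Call:
carry_out:
  targets: "0 0 1 0 0;0 0 1 0 0;0 0.8 0 0 0;0 0.8 0 0 0;0 0.4 0 0 0;0 0 0 0 0;0 0 0 0 0"

```text
clock: 14.12
tool_pos: [0.5761, 0.2036, 0.3626]
eef_rot: [0.41, 0.576, -0.41, 0.576]
contact_force: [-2.5, -0.2, -1.8]
opening: 0.269
```

```bash
python3 st.py
```

```text
14.1167 tcp [0.5761 0.2036 0.3626] F [-2.5036 -0.2069 -1.8307] M [-0.2292  0.6404 -0.0167] xaxis [-0.0004 -0.0003 -1.    ] tip [0.5754 0.2036 0.0906]
```

Call:
carry_out:
  targets: "0 0.8 0 0 0;0 0.8 0 0 0;0 0.8 0 0 0;0 0.6 0 0 0;0 0 0 0 0;0 0 0 0 0"

```text
clock: 14.62
tool_pos: [0.5764, 0.2037, 0.3595]
eef_rot: [0.41, 0.576, -0.41, 0.576]
contact_force: [-1.1, -0.6, -1.7]
opening: 0.262
```

```bash
python3 st.py
```

```text
14.6167 tcp [0.5764 0.2037 0.3595] F [-1.1074 -0.6437 -1.6837] M [-0.1489  0.2771  0.0218] xaxis [ 0.0005  0.0002 -1.    ] tip [0.5759 0.2038 0.0875]
```

Call:
carry_out:
  targets: "0 1 0 0 0;0 1 0 0 0;0 1.5 0 0 0;0 1.5 0 0 0;0 0 0 0 0"

```text
clock: 15.03
tool_pos: [0.5764, 0.2037, 0.3544]
eef_rot: [0.41, 0.576, -0.41, 0.576]
contact_force: [-1.1, -0.4, -1.6]
opening: 0.267
```

```bash
python3 st.py
```

```text
15.0333 tcp [0.5764 0.2037 0.3544] F [-1.1158 -0.3992 -1.6391] M [-0.1169  0.1693 -0.0184] xaxis [ 0.0004  0.0002 -1.    ] tip [0.5759 0.2038 0.0824]
```

Free inside the spacer hole. Lower to about 8 mm above the lower board.

Call:
carry_out:
  targets: "0 2 0 0 0;0 2.5 0 0 0;0 3 0 0 0;0 3 0 0 0;0 3 0 0 0;0 3 0 0 0;0 3 0 0 0;0 3 0 0 0;0 3 0 0 0;0 3 0 0 0;0 2.5 0 0 0;0 1.5 0 0 0;0 0 0 0 0;0 0 0 0 0"

```text
clock: 16.2
tool_pos: [0.5762, 0.2037, 0.3221]
eef_rot: [0.41, 0.576, -0.41, 0.576]
contact_force: [0.5, -0.5, -1.4]
opening: 0.27
```

```bash
python3 st.py; python3 - <<'E'
from h import *
p,d=eyes.snapshot('scene'); crop(p,320,100,120,145,5,'pics/s14.png')
E
```

```text
16.2 tcp [0.5762 0.2037 0.3221] F [ 0.4726 -0.5435 -1.3545] M [-0.2076  0.0247 -0.0563] xaxis [-0.0002 -0.0001 -1.    ] tip [0.5755 0.2037 0.0501]
```

View pics/s14.png

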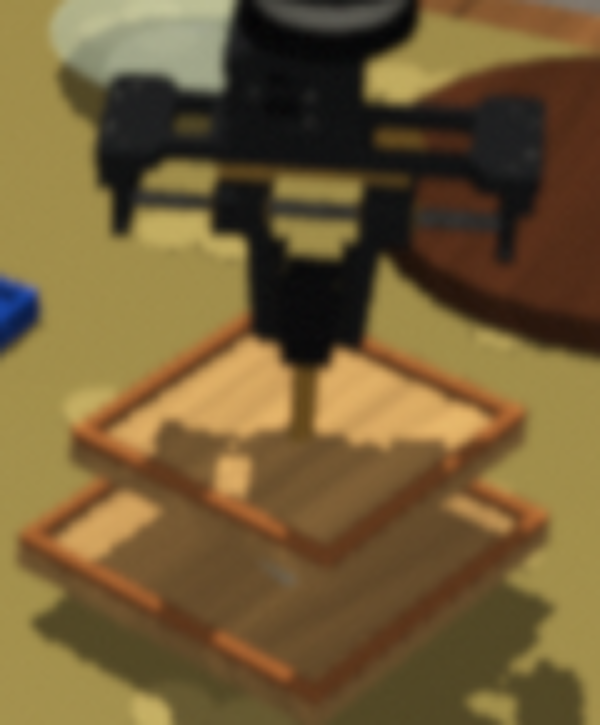

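```bash
python3 - <<'E'
from h import *
S=cam('scene'); c=lambda L:np.array(L)/5+[320,100]
u=onplane(S,c([[75,425],[523,408],[333,563]]),.112); l=onplane(S,c([[20,540],[548,516],[314,702]]),.05)
print(u,l,(u[0]+u[1])/2,(l[0]+l[1])/2)
E
```

```text
[[0.4844452  0.14941884 0.112     ]
 [0.66183382 0.25406258 0.112     ]
 [0.63043366 0.1083365  0.112     ]] [[0.46365445 0.13269653 0.05      ]
 [0.67768511 0.262234   0.05      ]
 [0.63379081 0.08818356 0.05      ]] [0.57313951 0.20174071 0.112     ] [0.57066978 0.19746526 0.05      ]
```

Call:
carry_out:
  targets: "0 0 -0.8 0.2 0;0 0 -0.8 0.2 0;0 0 -0.8 0.2 0;0 0 -0.8 0.2 0;0 0 -0.8 0.2 0;0 0 -0.8 0.2 0;0 1.5 -0.2 0.1 0;0 1.5 0 0 0;0 1.5 0 0 0;0 1 0 0 0;0 0 0 0 0;0 0 0 0 0"

```text
clock: 17.25
tool_pos: [0.5726, 0.2013, 0.317]
eef_rot: [0.411, 0.576, -0.409, 0.576]
contact_force: [5.3, 2.8, 1.0]
opening: 0.265
```

```bash
python3 st.py
```

```text
17.25 tcp [0.5726 0.2013 0.317 ] F [5.303  2.8195 0.9883] M [ 0.7625 -1.4584  0.0018] xaxis [ 0.0022  0.0016 -1.    ] tip [0.5725 0.2018 0.045 ]
```

Call:
carry_out:
  targets: "0 0 -0.8 0.2 0;0 0 -0.7 0.2 0;0 1 0 0 0;0 1 0 0 0;0 1 0 0 0;0 1 0 0 0;0 0 0 0 0;0 0 0 0 0"

```text
clock: 17.92
tool_pos: [0.5713, 0.2005, 0.3131]
eef_rot: [0.411, 0.576, -0.409, 0.576]
contact_force: [4.3, 2.8, 0.2]
opening: 0.265
```

```bash
python3 st.py
```

```text
17.9167 tcp [0.5713 0.2005 0.3131] F [4.277  2.824  0.2341] M [ 0.7844 -1.4331  0.0118] xaxis [ 0.0022  0.0017 -1.    ] tip [0.5712 0.201  0.0411]
```

Call:
carry_out:
  targets: "0 1 0 0 0;0 1 0 0 0;0 1 0 0 0;0 0 0 0 0;0 0 0 0 0"

```text
clock: 18.33
tool_pos: [0.5712, 0.2006, 0.3106]
eef_rot: [0.411, 0.576, -0.409, 0.576]
contact_force: [4.4, 2.4, 5.0]
opening: 0.264
```

```bash
python3 st.py
```

```text
18.3333 tcp [0.5712 0.2006 0.3106] F [4.4383 2.3733 5.0457] M [ 0.7478 -1.2555 -0.0243] xaxis [ 0.0023  0.0018 -1.    ] tip [0.5712 0.2012 0.0386]
```

Call:
carry_out:
  targets: "0 0 -0.6 0 0;0 0 -0.6 0 0;0 0 0 0 0;0 0 0 0 0"

```text
clock: 18.67
tool_pos: [0.5705, 0.2003, 0.3106]
eef_rot: [0.412, 0.575, -0.409, 0.576]
contact_force: [5.4, 3.5, 3.7]
opening: 0.264
```

```bash
python3 st.py
```

```text
18.6667 tcp [0.5705 0.2003 0.3106] F [5.4306 3.5121 3.7185] M [ 0.9274 -1.6082 -0.0066] xaxis [ 0.0036  0.0025 -1.    ] tip [0.5708 0.2011 0.0386]
```

Call:
carry_out:
  targets: "0 0 0.6 0 0;0 0 0 0.5 0;0 0 0 0.5 0;0 0 0 0 0"

```text
clock: 19.0
tool_pos: [0.5709, 0.2, 0.3105]
eef_rot: [0.412, 0.576, -0.409, 0.576]
contact_force: [3.7, 4.0, 4.3]
opening: 0.269
```

```bash
python3 st.py
```

```text
19.0 tcp [0.5709 0.2    0.3105] F [3.7332 3.9568 4.3223] M [ 1.0937 -1.3081  0.0057] xaxis [ 0.0024  0.0032 -1.    ] tip [0.5709 0.201  0.0385]
```

Call:
carry_out:
  targets: "0 0 0 -0.7 0;0 0 0 -0.7 0;0 0 0 -0.6 0;0 0 0 0 0;0 0 0 0 0"

```text
clock: 19.42
tool_pos: [0.5706, 0.2009, 0.3105]
eef_rot: [0.411, 0.575, -0.409, 0.577]
contact_force: [4.5, 2.0, 3.8]
opening: 0.263
```

```bash
python3 st.py
```

```text
19.4167 tcp [0.5706 0.2009 0.3105] F [4.526  1.9611 3.8247] M [ 0.6063 -1.4625  0.0078] xaxis [ 0.0029  0.001  -1.    ] tip [0.5707 0.2013 0.0385]
```

Call:
carry_out:
  targets: "0 0 0.7 0 0;0 0 0.7 0 0;0 0 0.6 0 0;0 0 0 0 0;0 0 0 0 0"

```text
clock: 19.83
tool_pos: [0.5716, 0.2014, 0.3101]
eef_rot: [0.41, 0.576, -0.41, 0.576]
contact_force: [2.3, 3.1, 6.0]
opening: 0.266
```

```bash
python3 st.py
```

```text
19.8333 tcp [0.5716 0.2014 0.3101] F [2.3117 3.0988 5.9884] M [ 0.4616 -0.8582  0.0076] xaxis [-0.     -0.0002 -1.    ] tip [0.5709 0.2015 0.0381]
```

Call:
carry_out:
  targets: "0 0 0.6 -0.5 0;0 0 0.6 -0.5 0;0 0 0 0 0;0 0 0 0 0"

```text
clock: 20.17
tool_pos: [0.5719, 0.2023, 0.3099]
eef_rot: [0.409, 0.576, -0.411, 0.576]
contact_force: [2.0, 0.3, 5.2]
opening: 0.267
```

```bash
python3 st.py
```

```text
20.1667 tcp [0.5719 0.2023 0.3099] F [2.0327 0.2617 5.2431] M [ 0.1469 -0.6097  0.0087] xaxis [-0.0015 -0.0018 -1.    ] tip [0.5709 0.2018 0.0379]
```

Call:
carry_out:
  targets: "0 0.5 0 0 0;0 0.5 0 0 0;0 0.5 0 0 0;0 0 0 0 0;0 0 0 0 0"

```text
clock: 20.58
tool_pos: [0.572, 0.2023, 0.3086]
eef_rot: [0.41, 0.576, -0.411, 0.576]
contact_force: [1.3, 0.7, 7.6]
opening: 0.267
```

```bash
python3 st.py
```

```text
20.5833 tcp [0.572  0.2023 0.3086] F [1.3249 0.736  7.5705] M [ 0.2219 -0.5016 -0.0239] xaxis [-0.0011 -0.0015 -1.    ] tip [0.5711 0.202  0.0366]
```

Call:
carry_out:
  targets: "0 0 0.5 0 0;0 0.5 0.2 -0.2 0;0 0.5 0 0 0;0 0 0 0 0;0 0 0 0 0"

```text
clock: 21.0
tool_pos: [0.5724, 0.2027, 0.3076]
eef_rot: [0.409, 0.576, -0.411, 0.576]
contact_force: [1.7, 0.1, 8.0]
opening: 0.266
```

```bash
python3 st.py
```

```text
21.0 tcp [0.5724 0.2027 0.3076] F [1.6706 0.0594 8.0191] M [ 0.1362 -0.3097 -0.0136] xaxis [-0.0018 -0.002  -1.    ] tip [0.5712 0.2022 0.0356]
```

```bash
python3 - <<'E'
from h import *
p,d=eyes.snapshot('scene'); crop(p,320,100,120,145,5,'pics/s20.png')
p,d=eyes.snapshot('wrist'); crop(p,220,100,200,180,4,'pics/w20.png')
E
```

```text
(no output)
```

View pics/s20.png

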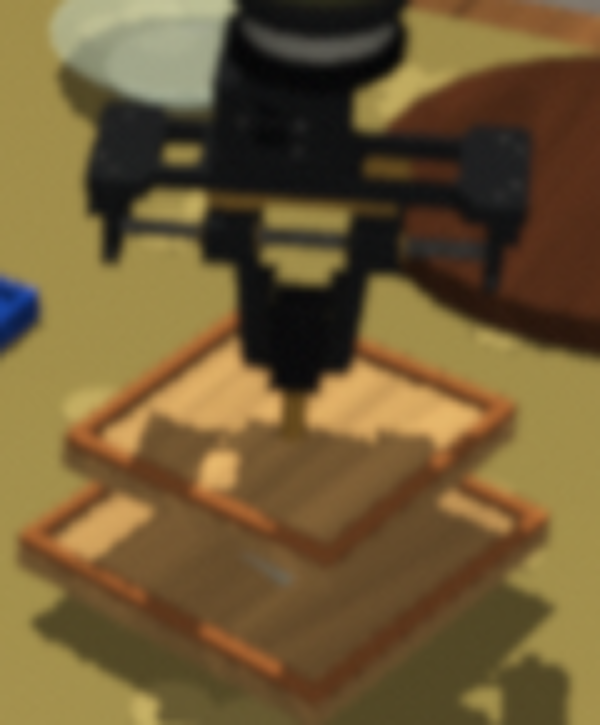

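View pics/w20.png

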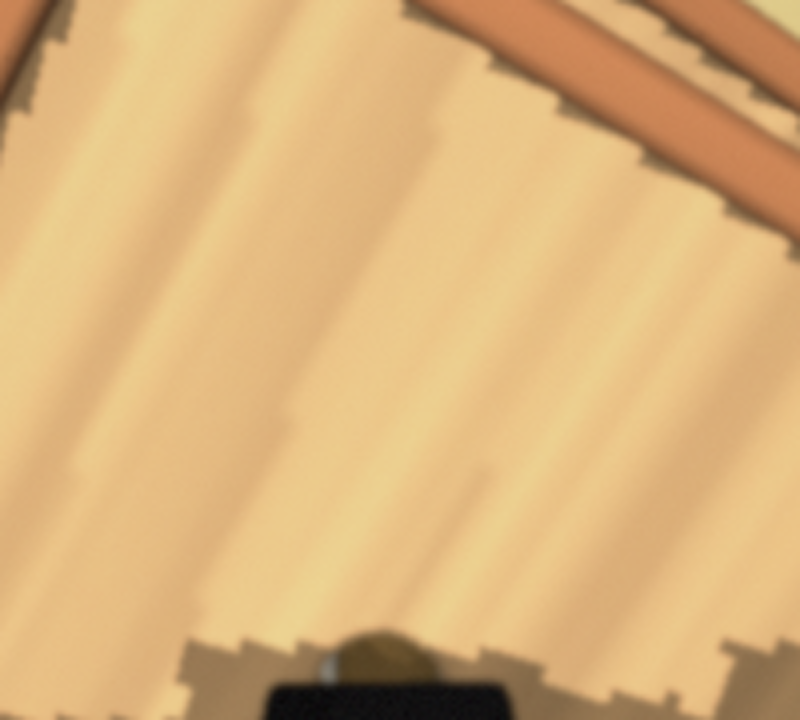

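Call:
carry_out:
  targets: "0 0.6 0 0 0;0 0.6 0 0 0;0 0.6 0 0 0;0 0.6 0 0 0;0 0 0 0 0"

```text
clock: 21.52
tool_pos: [0.5724, 0.2028, 0.3052]
eef_rot: [0.409, 0.576, -0.411, 0.576]
contact_force: [1.7, 0.9, 8.2]
opening: 0.267
```

```bash
python3 st.py
```

```text
21.5167 tcp [0.5724 0.2028 0.3052] F [1.7164 0.9071 8.1514] M [ 0.2774 -0.2449  0.0355] xaxis [-0.0018 -0.0017 -1.    ] tip [0.5712 0.2024 0.0332]
```

Call:
carry_out:
  targets: "0 0.8 0 0 0;0 0.8 0 0 0;0 0.8 0 0 0;0 0.8 0 0 0;0 0.8 0 0 0;0 0.8 0 0 0;0 0 0 0 0"

```text
clock: 22.1
tool_pos: [0.5723, 0.2028, 0.3006]
eef_rot: [0.409, 0.576, -0.411, 0.576]
contact_force: [0.6, 1.2, 9.1]
opening: 0.268
```

```bash
python3 st.py
```

```text
22.1 tcp [0.5723 0.2028 0.3006] F [0.5584 1.2241 9.1155] M [ 0.2442 -0.2027  0.0208] xaxis [-0.0016 -0.0016 -1.    ] tip [0.5712 0.2025 0.0286]
```

Call:
carry_out:
  targets: "0 0.8 0 0 0;0 0.8 0 0 0;0 0.8 0 0 0;0 0.8 0 0 0;0 0.8 0 0 0;0 0 0 0 0"

```text
clock: 22.6
tool_pos: [0.5724, 0.2028, 0.2965]
eef_rot: [0.409, 0.576, -0.411, 0.576]
contact_force: [0.6, 0.4, 8.2]
opening: 0.265
```

```bash
python3 st.py; python3 - <<'E'
from h import *
p,d=eyes.snapshot('scene'); crop(p,320,100,120,145,5,'pics/s22.png')
E
```

```text
22.6 tcp [0.5724 0.2028 0.2965] F [0.6227 0.3732 8.1903] M [ 0.2025 -0.201  -0.0275] xaxis [-0.0017 -0.0018 -1.    ] tip [0.5712 0.2024 0.0245]
```

View pics/s22.png

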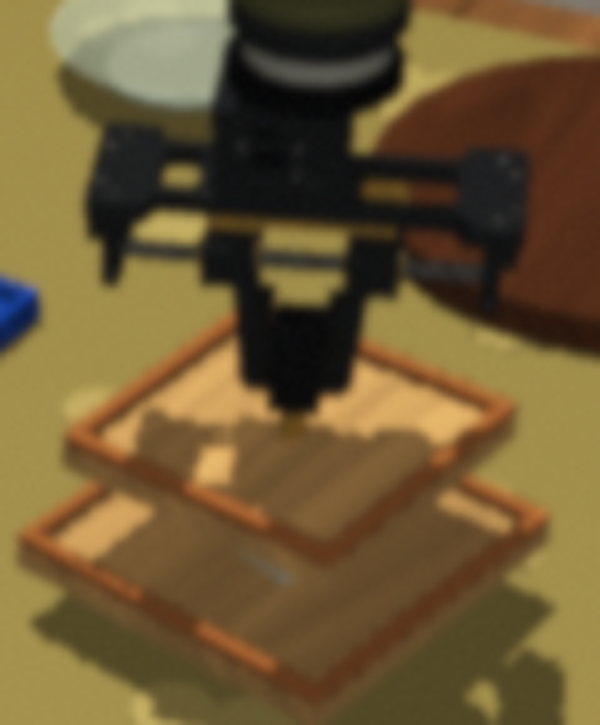

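Call:
carry_out:
  targets: "0 0.8 0 0 0;0 0.8 0 0 0;0 0.8 0 0 0;0 0.8 0 0 0;0 0.8 0 0 0;0 0.8 0 0 0;0 0 0 0 0"

```text
clock: 23.23
tool_pos: [0.5723, 0.2028, 0.2924]
eef_rot: [0.409, 0.576, -0.411, 0.576]
contact_force: [0.1, 0.1, 12.7]
opening: 0.268
```

```bash
python3 st.py
```

```text
23.2333 tcp [0.5723 0.2028 0.2924] F [ 0.1335  0.1169 12.6581] M [0.1177 0.0406 0.0149] xaxis [-0.0014 -0.0018 -1.    ] tip [0.5713 0.2024 0.0204]
```

Call:
carry_out:
  targets: "0 0.6 0 0 0;0 0.6 0 0 0;0 0.6 0 0 0;0 0.6 0 0 0;0 0 0 0 0"

```text
clock: 23.65
tool_pos: [0.5723, 0.2027, 0.2894]
eef_rot: [0.409, 0.576, -0.411, 0.576]
contact_force: [0.8, 0.1, 7.6]
opening: 0.266
```

```bash
python3 st.py
```

```text
23.65 tcp [0.5723 0.2027 0.2894] F [0.8384 0.0893 7.5816] M [ 0.1887 -0.1764 -0.0068] xaxis [-0.0019 -0.0019 -1.    ] tip [0.5711 0.2023 0.0174]
```

Call:
carry_out:
  targets: "0 0.6 0 0 0;0 0.6 0 0 0;0 0.6 0 0 0;0 0.6 0 0 0;0 0.6 0 0 0;0 0 0 0 0"

```text
clock: 24.15
tool_pos: [0.5722, 0.2027, 0.2861]
eef_rot: [0.409, 0.576, -0.411, 0.576]
contact_force: [1.1, 0.2, 7.6]
opening: 0.263
```

```bash
python3 st.py; python3 - <<'E'
from h import *
p,d=eyes.snapshot('scene'); crop(p,320,100,120,145,5,'pics/s24.png')
E
```

```text
24.15 tcp [0.5722 0.2027 0.2861] F [1.1281 0.2222 7.6148] M [ 0.2041 -0.1685 -0.0562] xaxis [-0.0023 -0.0021 -1.    ] tip [0.5709 0.2022 0.0141]
```

View pics/s24.png

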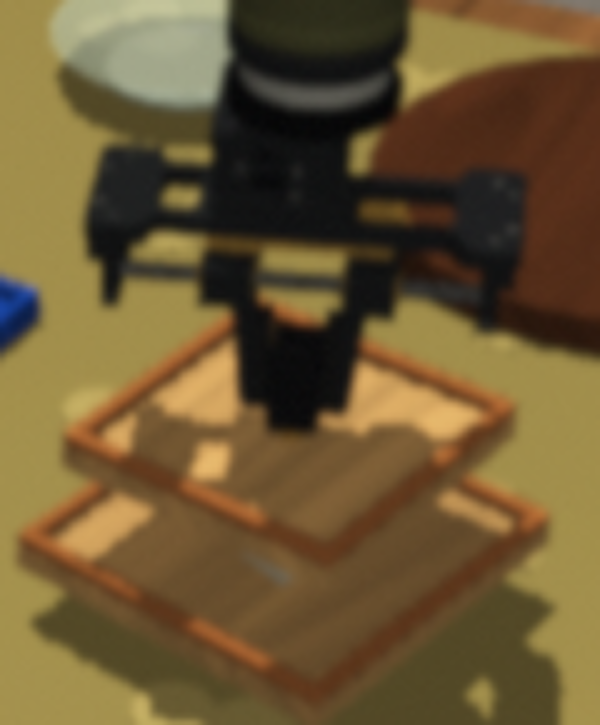

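Call:
carry_out:
  targets: "0 0.6 0 0 0;0 0.6 0 0 0;0 0.6 0 0 0;0 0.6 0 0 0;0 0 0 0 0"

```text
clock: 24.62
tool_pos: [0.5722, 0.2026, 0.2837]
eef_rot: [0.409, 0.576, -0.412, 0.576]
contact_force: [1.4, 0.4, 8.0]
opening: 0.264
```

```bash
python3 st.py
```

```text
24.6167 tcp [0.5722 0.2026 0.2837] F [1.4353 0.3895 7.9716] M [ 0.1492 -0.1125 -0.0431] xaxis [-0.0025 -0.0024 -1.    ] tip [0.5708 0.202  0.0117]
```

Call:
carry_out:
  targets: "0 0.6 0 0 0;0 0.6 0 0 0;0 0.6 0 0 0;0 0 0 0 0;0 0 0 0 0"

```text
clock: 25.03
tool_pos: [0.5722, 0.2026, 0.2818]
eef_rot: [0.409, 0.576, -0.412, 0.576]
contact_force: [1.2, 0.2, 7.7]
opening: 0.273
```

```bash
python3 st.py
```

```text
25.0333 tcp [0.5722 0.2026 0.2818] F [1.2141 0.2311 7.7124] M [ 0.1945 -0.0878  0.0393] xaxis [-0.0026 -0.0024 -1.    ] tip [0.5708 0.202  0.0098]
```

Call:
carry_out:
  targets: "0 0.5 0 0 0;0 0.5 0 0 0;0 0.5 0 0 0;0 0 0 0 0;0 0 0 0 0"

```text
clock: 25.45
tool_pos: [0.5722, 0.2026, 0.281]
eef_rot: [0.409, 0.576, -0.411, 0.576]
contact_force: [0.1, -0.1, 12.2]
opening: 0.267
```

```bash
python3 st.py;python3 - <<'E'
from h import *
p,d=eyes.snapshot('scene'); crop(p,320,100,120,145,5,'pics/s25.png')
E
```

```text
25.45 tcp [0.5722 0.2026 0.281 ] F [ 0.1392 -0.115  12.1535] M [ 0.0108  0.169  -0.0216] xaxis [-0.0022 -0.0025 -1.    ] tip [0.5709 0.202  0.009 ]
```

View pics/s25.png

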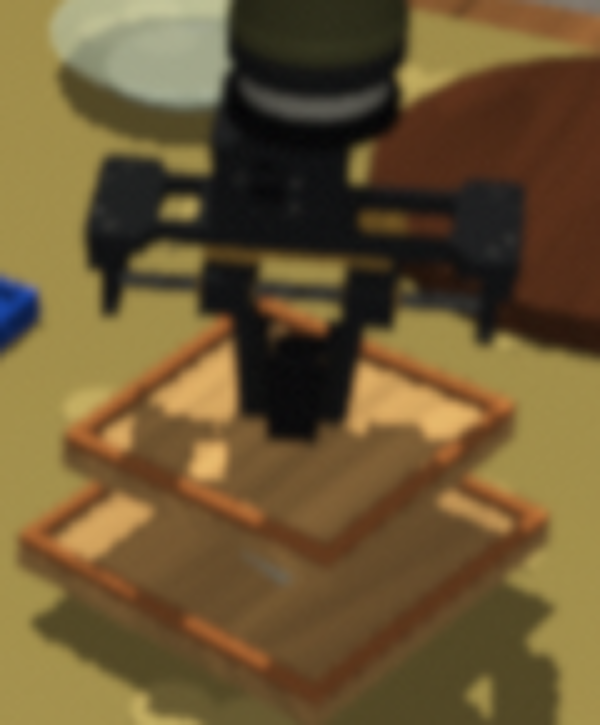

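Call:
carry_out:
  targets: "0 -0.8 0 0 0;0 -0.7 0 0 0;0 0 0 0 0;0.5 0 0 0 0;0.5 0 0 0 0;0.5 0 0 0 0;0.5 0 0 0 0;0.5 0 0 0 0"

```text
clock: 26.17
tool_pos: [0.5729, 0.2028, 0.2813]
eef_rot: [0.41, 0.576, -0.411, 0.576]
contact_force: [-0.3, -0.2, -0.6]
opening: 0.506
```

```bash
python3 st.py
```

```text
26.1667 tcp [0.5729 0.2028 0.2813] F [-0.3369 -0.1885 -0.6267] M [-0.0964 -0.0724 -0.0111] xaxis [-0.0007 -0.0008 -1.    ] tip [0.5721 0.2027 0.0093]
```

Released without load; retreat upward and inspect.

Call:
carry_out:
  targets: "0.5 -5 0 0 0;0.5 -15 0 0 0;0.5 -30 0 0 0;0.5 -35 0 0 0;0.5 -35 0 0 0;0.5 -20 0 0 0;0.5 0 0 40 0;0.5 0 0 40 0;0.5 0 0 40 0;0.5 0 0 0 0;0.5 0 0 0 0"

```text
clock: 27.08
tool_pos: [0.6131, 0.086, 0.4215]
eef_rot: [0.412, 0.574, -0.413, 0.575]
contact_force: [-0.6, 1.1, 0.4]
opening: 0.503
```

```bash
python3 st.py;python3 - <<'E'
from h import *
p,d=eyes.snapshot('scene'); cv2.imwrite('pics/sEf.png',p); crop(p,320,100,120,145,5,'pics/sE.png')
p,d=eyes.snapshot('wrist'); cv2.imwrite('pics/wE.png',p)
p,d=eyes.snapshot('top'); crop(p,195,170,110,105,6,'pics/tE.png')
E
```

```text
27.0833 tcp [0.6131 0.086  0.4215] F [-0.5682  1.1231  0.3984] M [ 0.0457 -0.0896 -0.0139] xaxis [-0.    -0.002 -1.   ] tip [0.6124 0.0855 0.1495]
```

View pics/sE.png

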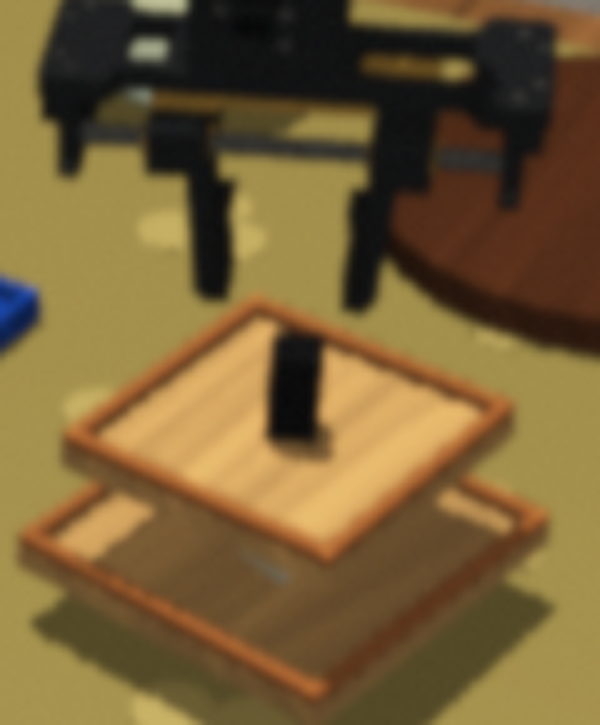

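View pics/wE.png

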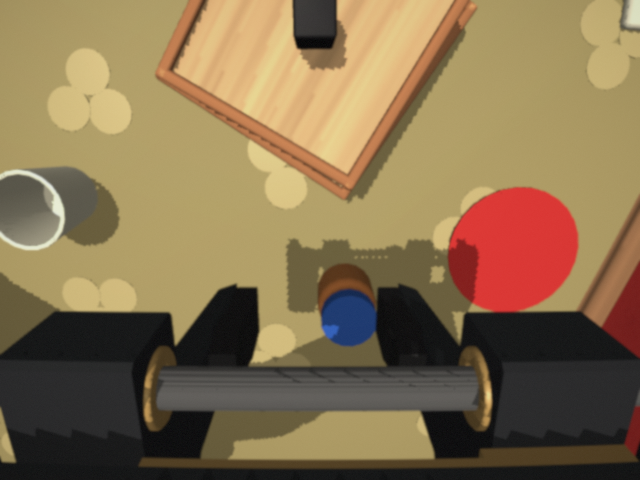

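View pics/tE.png

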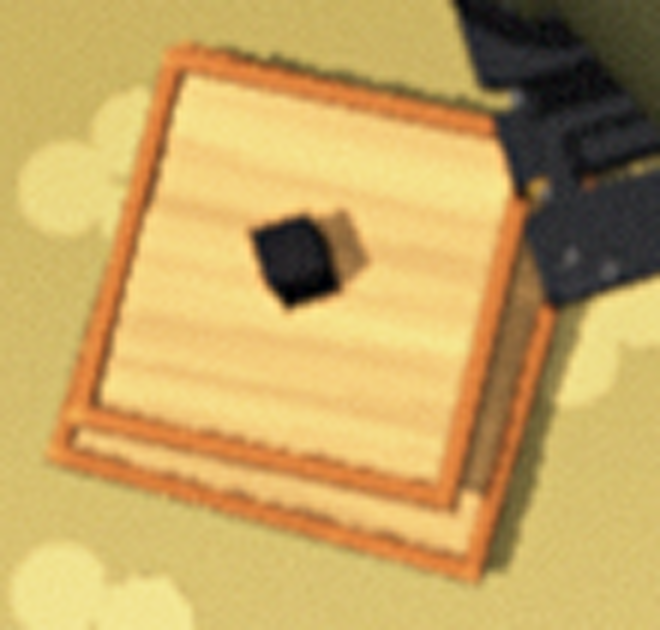

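```bash
python3 - <<'E'
from h import *
np.set_printoptions(precision=4,suppress=True)
p,d=eyes.snapshot('top');K,D,Rm,t=cam('top')
def pt(us,vs):
    g=np.array([[u,v] for u in us for v in vs],float); z=d[g[:,1].astype(int),g[:,0].astype(int)]
    n=cv2.undistortPoints(g.reshape(-1,1,2),K,D).reshape(-1,2); P=(np.c_[n*z[:,None],z]-t)@Rm; return P
k=pt(range(240,250),range(208,219)); print('knob',np.percentile(k[:,2],[5,50,95]))
b=np.vstack([pt(range(228,236),range(185,230)),pt(range(255,275),range(225,245)),pt(range(240,270),range(188,202))])
A=np.c_[b[:,:2],np.ones(len(b))]; c=np.linalg.lstsq(A,b[:,2],rcond=None)[0];print('board plane',c,np.median(b[:,2]))
T=(K,D,Rm,t); f=lambda L:np.array(L)/6+[195,170]
u=onplane(T,f([[175,48],[66,412],[458,505]]),.112); l=onplane(T,f([[48,460],[478,580]]),.05)
S=cam('scene'); g=lambda L:np.array(L)/5+[320,100]
us=onplane(S,g([[66,430],[515,407],[255,300],[330,560]]),.112); ls=onplane(S,g([[20,538],[548,518]]),.05)
print('upper',(u[0]+u[2])/2,us.mean(0),'lowerS',ls.mean(0),'lower T orig .5685 .2006')
print('knob center T',onplane(T,f([[293,260]]),.150))
print('jar etc ok by eye')
E
```

```text
knob [0.1262 0.147  0.1503]
board plane [-0.2079 -0.2131  0.2665] 0.102505768391986
upper [0.5694 0.1974 0.112 ] [0.5709 0.1972 0.112 ] lowerS [0.5706 0.1974 0.05  ] lower T orig .5685 .2006
knob center T [[0.5665 0.1995 0.15  ]]
jar etc ok by eye
```

```bash
python3 - <<'E'
from h import *
p,d=eyes.snapshot('top');K,D,Rm,t=cam('top')
for u,v in [(230,188),(255,190),(270,200),(218,232),(240,238),(262,242),(228,215),(268,222),(246,212)]:
    w=d[v-2:v+3,u-2:u+3].astype(float); z=np.median(w); n=cv2.undistortPoints(np.array([[[u,v]]],float),K,D).ravel()
    print(u,v,((np.r_[n*z,z]-t)@Rm).round(4))
E
```

```text
230 188 [0.6353 0.2422 0.102 ]
255 190 [0.6317 0.1841 0.1023]
270 200 [0.6089 0.1486 0.1018]
218 232 [0.5318 0.2643 0.1016]
240 238 [0.519  0.2132 0.1028]
262 242 [0.5111 0.163  0.1019]
228 215 [0.5714 0.2432 0.1031]
268 222 [0.5574 0.1511 0.102 ]
246 212 [0.5699 0.1951 0.1486]
```

```bash
python3 -c "
from plant import r
print(r.get_state()['clock']); print(r.finish_job())"
```

```text
27.3333
the job is handed in; nothing more can be done
None
```

The rod is in the socket with its knob flush on the upper board. I released it, backed the arm clear and handed the job in at 27.3 s; no verdict was reported.

**How it went:** I lifted the rod out of the holder by the knob and put it through the upper board's hole. I aimed for the spacer's hole using its edge, visible through the board's hole, and confirmed it when the tip dropped in. Then I slid the spacer over the socket and pushed the rod down. Every force I read while pushing was 14 N or less.

**Last checks:**
- **Depth:** the tip height worked out from the arm was 9 mm, which is home. The knob top stands 46.4 mm above the board face, against 46 mm for a flush knob.
- **Board:** it is level to within about 1.5 mm across its width. It read 102 mm high against a nominal 104 mm, within the 2 mm camera calibration.
- **Centring:** the cameras put the board 1 to 3 mm from the stand's centre; they agree with each other only to 2–3 mm.
- **Upright:** by eye, the rod stands vertical in the scene view.
- **Bystanders:** I checked the jar, cup and red lid only by eye. They look undisturbed and nothing touched them.

**What didn't go smoothly:**
- On the first slide I pressed too hard, so the tip stuck on the spacer and the rod pivoted in the grip. I straightened it, turned the gripper and gripped harder.
- Pushing down took about 9 N before the grommet should have started to grip, and I did not find out why.
- A plane fit to the board's depth image gave a nonsense tilt, probably from pixels off the board, so I used point checks instead.

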